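Lock a row of rock specimens on the loading desk with the taper wedge

ROBOT

A 6-joint arm with a two-finger parallel gripper is mounted at the origin on a cart in front of the work surface, level with it; the furniture and walls round the work are solid. World frame = base frame: x ahead of the robot, y to its left, z up, the work surface at z = 0. Lengths are in m, angles in degrees, forces in N, time in s.
With the tool pointing down it reaches from about 0.25 to 0.725 m from the base axis. Payload 9.7 kg.
Tool frame: the origin (TCP) lies at the very end of the fingers, on their centre line; the grasp point (between the pads) lies 19 mm behind it (bot.grip_depth is the distance from the TCP to the grasp point, in m); z points along the fingers, y is the direction in which the jaws open and shut (so a half turn about z gives the same grasp; the last joint's range is limited). The gripper opens to 85 mm and grips with 20 to 120 N. Pads are 22 mm wide; open, the fingers measure 114 mm over their backs; the gripper's body (76 mm by 85 mm) begins 54 mm behind the grasp point. The pads swing forward as they close: fully open they stand 13 mm farther back than shut.
Start: joints at [-67.953, 4.979, 10.078, 95.1, 0, 90], TCP at [0.206, -0.51, 0.205] pointing down, gripper open.
Joint ranges: [-179.16, 179.16], [-48.56, 103.87], [-65.8, 70.77], [-126.05, 130.52], [-82.76, 87.17], [-180, 180]. Speed limits (degrees/s): [127.2, 127.2, 147.25, 180, 180, 180].

INTERFACE

Orientations are given as [roll, pitch, yaw] about the fixed x, y, z axes, in that order (R = Rz(yaw) Ry(pitch) Rx(roll)).
In Python, from workcell import bot, viewer gives the robot as it stands.
- The arm moves only by the tool arm_command, never from a script. Its argument "motion" is a list of rows, each a list of 3 entries, a list of its own where there are three numbers: the opening, from 0 (shut) to 1 (fully open), then the shift along the tool's x, y, z in units of 60 mm (1.0 is 60 mm), then the turn, a rotation vector about the tool's x, y, z in units of 6 degrees (1.0 is 6 degrees). A call has 1 to 12 rows; each row shifts and turns the commanded pose from where the row before left it, along the tool's axes as they then stand; what a row does not reach is not made up. A row lasts 1/8 s, in which the tool goes at most 62.5 mm and 10.7 degrees, less where a joint would pass 70% of its speed; a pose out of reach is approached as far as the arm can. A call is refused whole if a number of a shift passes 1 or a number of a turn 1, either way. A call with a gripper value outside its range is refused whole. The fingers move at their own pace and stop on an object; "newtons" is the grip in N (left out, the last holds). Time passes only in rows, so rows that do not move let the fingers close. It gives the time, the measured TCP pose, the force and the opening at its end, in the units of the state.
- bot.get_obs(): the state, without advancing time (a new reading comes with each control period).
- viewer.camera(name): name is "scene" or "top"; returns the picture (400x640x3 uint8, blue, green, red); there is no depth.
- viewer.calibration(name): a dict with "fx", "fy", "cx", "cy" (pixels), "T" (4x4, takes a point from camera to world coordinates). Camera axes: x right, y down, z forward; pixel columns grow to the right and rows downward; lengths in m; the calibration is good to about 2 mm. A picture is of the moment at which its call begins. calibration takes no time and is no camera call.
- bot.job_done(): hands the job in, once; it reports no verdict.
The state is a dict: "time": time; "q": joint angles; "qd": joint speeds; "joint_efforts": joint torques, N m; "ee_pos": TCP position; "tcp_rot": TCP orientation; "wrist_force": force on the tool from outside, world axes, zero at the start; "torque": the same for the moment, N m; "opening": finger opening in m.
Only numpy, scipy, OpenCV 4.12 (cv2) and the standard library are available. Lean on these libraries where they do the work, as an engineer would, in place of code of your own. Each camera call takes 0.05 s, during which the arm holds its last target.

TASK

Lay the third resin rock block, rock face up, into the channel of the sloping desk beside the other two and slide the row up close against the end stop. Then stand the brass wedge, thin end down, in the gap left between the last block and the sloping jaw and press it down until the whole row is locked tight and stays tight by itself; press firmly by hand, but do not overdrive it, for the resin chips. Do not knock the vial, the cup or the jar.

Things in the scene. Friction and masses are not known exactly. Their poses are not given: they have to be found in the camera images.
- bed: Sloping bed of the desk: fixed aluminium plate 74 x 216 mm. Origin: middle of the channel on the bed's upper surface. x runs up the slope, away from the robot, 24 deg above level; y along the channel to the end stop; z square to the bed, 24 deg off vertical, leaning to the robot. Bed, blocks, jaw and wedge are smooth (friction about 0.3): a released block slides down to the ledge.
- ledge (a point): Low side of the channel: top inner edge of the ledge, 14 mm high, at bed x = -22.5 mm. Across from it stands a rail 10 mm high at bed x = +22.5 mm: the channel is 45 mm wide and takes the 40 mm long blocks across it. Axes as the bed's.
- end_stop (a point): Steel end stop, 30 mm high, fixed to the bed: middle of its working face, 15 mm above the bed, at bed y = +75 mm, looking to -y. Axes as the bed's.
- jaw_zone (a point): Where the sloping steel jaw (44 mm wide, 40 mm high, fixed) stands at the -y end: a point of the bed at y = -28 mm, on its surface. The foot of the jaw's working face lies 26.6 to 29.4 mm to -y of the bed's origin; where exactly differs and is not told: feel it with the wedge. The face looks to +y and leans back 1:5 (at height h it stands h/5 farther to -y). Axes as the bed's.
- block_a_face (a point): Specimen nearest to the end stop, loose, already in the channel a few mm short of the stop: dark resin block 40 (x, across the channel) x 30 (y, along the channel) x 32 mm (z) with a beige rock slice in its top face, 90 g. The point is the centre of that top face, 32 mm above its underside.
- block_b_face (a point): Second specimen, the same size, with a grey-green rock slice, loose in the channel a few mm from the first. The point is the centre of its top face.
- block_c_face (a point): Third specimen, the same size, with a red-brown rock slice, standing on the worktop at the robot's left, rock face up. The point is the centre of its top face, 32 mm above its underside. Its place is in the channel between the second block and the jaw, its 40 mm side across the channel.
- block_c_mid (a point): Centre of the third specimen, 16 mm above its underside; x is its 40 mm length, y its 30 mm width, z points to the rock face. Either way round will do.
- wedge_grip (a point): Brass taper wedge standing on its thin end on the worktop at the robot's right, 0.3 kg, 36 mm wide (x), 70 mm high. Its +y face is upright and goes against the last block; its -y face slopes 1:5 and goes against the jaw; z up. 16 mm thick at the foot, 28.4 mm at 62 mm height. The point: middle of its thickness, 52 mm above its foot (5 mm to -y of the foot's centre); grip the 36 mm width there.
- wedge_foot (a point): Centre of the wedge's 36 x 16 mm foot (thin end): the upright face is 8 mm to +y of it, the sloping face begins 8 mm to -y. Axes as wedge_grip. It begins to bear with the foot 8 to 22 mm above the bed, as the jaw stands, sinks little more and holds itself when let go. Pressing with 12 to 25 N locks it; the clamping force is about twice the pressing force, and 80 N chips the resin.
- wedge_cap (a point): Top centre of the wedge's red pressing cap (30 x 22 mm), 70 mm above the foot; press here, square to the bed.
- wedge: The wedge as a body; origin at its foot, as wedge_foot.
- block_a: The first specimen as a body; origin at the centre of its underside.
- block_b: The second specimen as a body; origin at the centre of its underside.
- block_c: The third specimen as a body; origin at the centre of its underside.
- vial_red_cap: Bystander: red-capped glass sample vial, 27 mm across, 62 mm high, standing; origin at the centre of its underside.
- sample_cup: Bystander: shallow metal sample cup, 38 mm across, 10 mm high; origin at the centre of its underside.
- jar: Bystander: glass jar with a black screw cap, 61 mm across, 100 mm high, behind the desk; origin at the centre of its underside.
Things that resemble listed ones, but are neither listed nor needed, are in the scene too. What is shaped like the block_b but blue is not meant.

How it is judged (in metres and radians):
At the end, for the whole second after the job is handed in: Three blocks flat in the channel, rock up, third within 4 mm of the bed's origin along it; wedge thin end down (foot under 30 mm over the bed, within 5 deg of square) between it and the jaw; wedge, blocks and stop press on one another with over 20 N each, all at rest and let go (z of block_a_face in the frame of bed between 0.029 and 0.0345 m and x of block_a_face in the frame of bed between -0.006 and 0.006 m and z of block_b_face in the frame of bed between 0.029 and 0.0345 m and x of block_b_face in the frame of bed between -0.006 and 0.006 m and z of block_c_face in the frame of bed between 0.029 and 0.0345 m and x of block_c_face in the frame of bed between -0.006 and 0.006 m and y of block_c_face in the frame of bed between -0.004 and 0.004 m and z of wedge_foot in the frame of bed between 0 and 0.03 m and angle between the z axis of wedge_foot and the z axis of bed, either way round below 0.09 rad and angle between the y axis of wedge_foot and the y axis of bed, either way round below 0.12 rad and contact force between wedge and block_c above 20 N and contact force between block_c and block_b above 20 N and contact force between block_b and block_a above 20 N and contact force between block_a and bed above 20 N and linear speed of each of wedge, block_c below 0.01 m/s); the robot touches nothing.
It fails at once if the red-capped vial is shifted by more than 20 mm or tipped (distance of vial_red_cap from where it was at the start of the episode above 0.02 m or angle between vial_red_cap's own z axis and vertical above 0.5 rad).
It fails at once if the sample cup is shifted by more than 20 mm or tipped (distance of sample_cup from where it was at the start of the episode above 0.02 m or angle between sample_cup's own z axis and vertical above 0.5 rad).
It fails at once if the jar is shifted by more than 20 mm or tipped (distance of jar from where it was at the start of the episode above 0.02 m or angle between jar's own z axis and vertical above 0.5 rad).
It fails at once if the wedge is over-driven: it bears on the last block with more than 80 N (contact force between wedge and block_c above 80 N).
It also fails if it takes over 48 s, if anything falls off the work surface, if the arm or the gripper's body presses on something with over 40 N, if the wrist force passes 120 N, or if a joint passes its speed limit or range.

## Working session

There is one attempt and no reset: what is moved stays moved. The work goes in short steps, Python scripts to look and compute and a tool call to move; the robot and the scene stay as the last step left them, time stands still between calls to the robot, and variables do not carry over. Pictures are saved under pics/ and viewed, and the job is handed in when it is done.

Besides the shell and the picture viewer there is one more tool, called after "Emit:" by a JSON object that holds its "method" and its "body", one argument or row to a line. arm_command: Moves the arm, as the interface text tells. Its arguments: {"type":"object","properties":{"motion":{"type":"array"},"newtons":{"type":"number"}},"required":["motion"]}

```bash
ls -la; mkdir -p pics
python3 - <<'E'
from workcell import bot, viewer
import cv2
print(bot.get_obs())
for n in ("scene","top"):
    im=viewer.camera(n); cv2.imwrite(f"pics/{n}0.png",im)
    c=viewer.calibration(n); print(n,c)
print(bot.grip_depth)
E
```

```text
total 12
drwxr-xr-x  3 agent agent 4096 Dec  6 18:49 .
drwxr-xr-x 23 root  root  4096 Dec  6 18:48 ..
drwxr-xr-x  2 agent agent 4096 Dec  6 18:49 pics
{'time': 0.0, 'q': array([-6.79531345e+01,  5.00926114e+00,  1.00350088e+01,  9.51003266e+01,
       -6.92469660e-04,  8.99982770e+01]), 'qd': array([ 0.03185225, -0.00679808,  0.06957413,  0.03542183,  0.08832351,
        0.06931012]), 'joint_efforts': array([-5.63962549e-04, -5.20389032e+01,  4.64800966e+01,  1.61484873e-02,
       -6.43950693e-05, -1.05104218e-05]), 'ee_pos': array([ 0.20634673, -0.50953575,  0.20480571]), 'tcp_rot': array([-1.79925421e+02,  6.90226329e-04,  2.20485894e+01]), 'wrist_force': array([-0.12483574, -0.59998204, -0.00957227]), 'torque': array([-0.01995021,  0.02523986, -0.00574268]), 'opening': 0.08563429301522464}
scene {'fx': 465.3989241537846, 'fy': 465.3989241537846, 'cx': 321.27759890420845, 'cy': 202.43306205109178, 'T': array([[-0.70276723, -0.48311047,  0.52222839,  0.03659929],
       [-0.71141313,  0.48042382, -0.51291745,  0.51525749],
       [-0.00309517, -0.73198171, -0.68131725,  0.80240765],
       [ 0.        ,  0.        ,  0.        ,  1.        ]])}
top {'fx': 464.5022873973411, 'fy': 464.5022873973411, 'cx': 319.40308901292804, 'cy': 198.2068588747613, 'T': array([[-6.49157529e-04, -9.96625151e-01,  8.20846294e-02,
         4.85667768e-01],
       [-9.99999000e-01,  7.50066737e-04,  1.19850081e-03,
        -3.67906065e-02],
       [-1.25602500e-03, -8.20837694e-02, -9.96624642e-01,
         1.06700394e+00],
       [ 0.00000000e+00,  0.00000000e+00,  0.00000000e+00,
         1.00000000e+00]])}
0.0187
```

View pics/scene0.png

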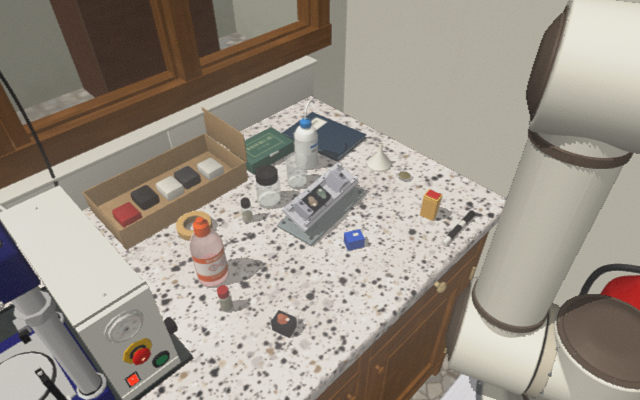

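View pics/top0.png

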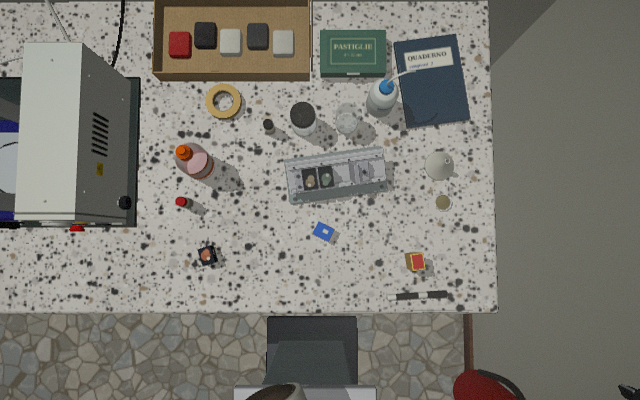

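Run:
```python
import cv2, numpy as np
t=cv2.imread("pics/top0.png"); s=cv2.imread("pics/scene0.png")
f=lambda im,x0,x1,y0,y1,k:cv2.resize(im[y0:y1,x0:x1],None,fx=k,fy=k,interpolation=cv2.INTER_CUBIC)
cv2.imwrite("pics/t_desk.png",f(t,275,405,135,215,6))
cv2.imwrite("pics/s_desk.png",f(s,270,375,160,245,7))
a=f(t,190,230,235,275,7);b=f(t,395,435,240,280,7)
c=f(s,265,305,305,345,7);d=f(s,411,451,185,225,7)
cv2.imwrite("pics/objs.png",np.vstack([np.hstack([a,b]),np.hstack([c,d])]))
```

```text
(no output)
```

View pics/t_desk.png

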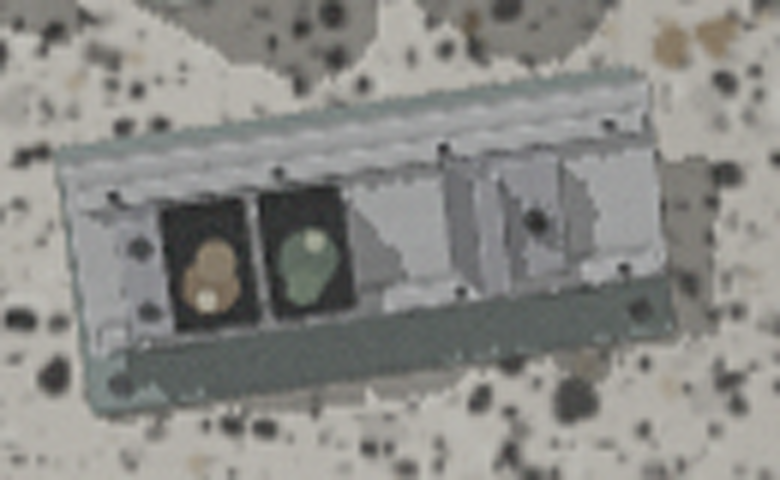

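View pics/s_desk.png

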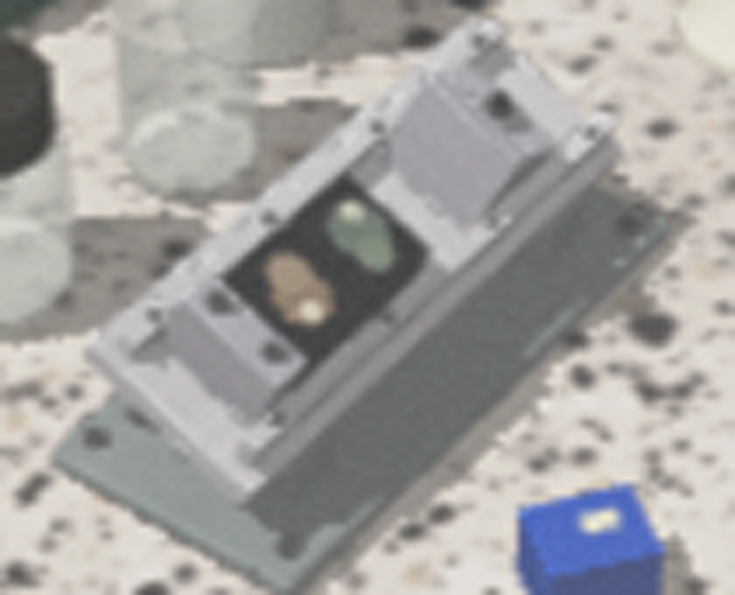

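View pics/objs.png

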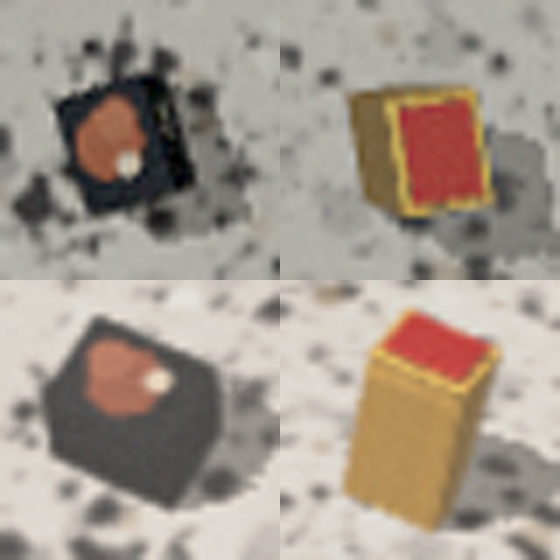

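```bash
cat > h.py <<'E'
import numpy as np, cv2
from scipy.spatial.transform import Rotation as R
from workcell import bot, viewer
C={n:viewer.calibration(n) for n in("scene","top")}
def ray(n,p):
    c=C[n];d=np.array([(p[0]-c['cx'])/c['fx'],(p[1]-c['cy'])/c['fy'],1.])
    d=c['T'][:3,:3]@d;return c['T'][:3,3],d/np.linalg.norm(d)
def tri(pt,ps):
    A=np.zeros((3,3));b=np.zeros(3);L=[ray("top",pt),ray("scene",ps)]
    for o,d in L:
        M=np.eye(3)-np.outer(d,d);A+=M;b+=M@o
    x=np.linalg.solve(A,b);res=sum(np.linalg.norm((np.eye(3)-np.outer(d,d))@(x-o)) for o,d in L)
    return x,res
def plane(n,p,z):
    o,d=ray(n,p);return o+d*(z-o[2])/d[2]
def proj(n,X):
    c=C[n];X=c['T'][:3,:3].T@(np.asarray(X)-c['T'][:3,3]);return np.array([c['fx']*X[0]/X[2]+c['cx'],c['fy']*X[1]/X[2]+c['cy']])
E
python3 - <<'E'
from h import *
t=cv2.imread("pics/top0.png"); s=cv2.imread("pics/scene0.png")
def dark(im,p,r=2):
    g=cv2.cvtColor(im,cv2.COLOR_BGR2GRAY).astype(float);x,y=int(round(p[0])),int(round(p[1]))
    w=g[y-r:y+r+1,x-r:x+r+1];w=np.clip(np.median(w)-w-4,0,None)
    yy,xx=np.mgrid[y-r:y+r+1,x-r:x+r+1];return np.array([(w*xx).sum(),(w*yy).sum()])/w.sum()
pairs={'rail1':((115,197),(153,314)),'rail2':((278,174),(268,217)),'rail3':((443,149),(378,127)),'rail4':((610,125),(486,35)),
'led3':((460,292),(497,222)),'led4':((625,268),(592,133)),'stop1':((140,247),(220,300)),'stop2':((150,311),(275,352)),'jaw':((536,222),(498,103))}
out={}
for k,(a,b) in pairs.items():
    # cv2.resize pixel-centre convention
    a=((a[0]+.5)/6-.5+275,(a[1]+.5)/6-.5+135);b=((b[0]+.5)/7-.5+270,(b[1]+.5)/7-.5+160)
    a2=dark(t,a);b2=dark(s,b);x,r=tri(a2,b2);out[k]=x
    print(k,a2.round(1),b2.round(1),(x*1e3).round(1),'res',round(r*1e3,1))
d=out['rail1']-out['rail4'];print('rail dir',d/np.linalg.norm(d),np.linalg.norm(d))
E
```

```text
rail1 [294. 168.] [291.7 204.5] [633.9  20.4  76.5] res 4.0
rail2 [321.5 164.8] [309.1 192.1] [640.8 -39.5  72.6] res 2.3
rail3 [348.7 159.8] [324.1 178.9] [651.1 -98.8  72.1] res 0.7
rail4 [376.3 155.7] [339.3 166.2] [ 659.1 -159.2   73.3] res 1.2
led3 [351.6 183.6] [341.  191.1] [ 600.7 -105.7   59.8] res 0.4
led4 [378.9 180. ] [355.  179.9] [ 609.4 -165.8   54.1] res 1.0
stop1 [297.9 175.9] [301.7 201.8] [613.5  10.   92. ] res 0.6
stop2 [299.4 186.6] [309.3 209.4] [592.    7.1  81. ] res 0.4
jaw [364.1 171.6] [341.  174.7] [ 624.3 -130.6   82.4] res 1.5
rail dir [-0.13903273  0.99012894  0.01773651] 0.1813253478917189
```

Run:
```python
import cv2, numpy as np
t=cv2.imread("pics/top0.png"); s=cv2.imread("pics/scene0.png")
def f(im,x0,x1,y0,y1,k):
    o=cv2.resize(im[y0:y1,x0:x1],None,fx=k,fy=k,interpolation=cv2.INTER_NEAREST)
    for x in range(x0,x1,5): cv2.putText(o,str(x),((x-x0)*k,8),0,.3,(0,0,255),1);cv2.line(o,((x-x0)*k+k//2,10),((x-x0)*k+k//2,14),(0,0,255),1)
    for y in range(y0,y1,5): cv2.putText(o,str(y),(0,(y-y0)*k+k//2+3),0,.3,(0,0,255),1)
    return o
cv2.imwrite("pics/t_bl.png",f(t,290,345,160,197,14))
cv2.imwrite("pics/s_bl.png",f(s,290,340,180,222,14))
```

```text
(no output)
```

View pics/t_bl.png

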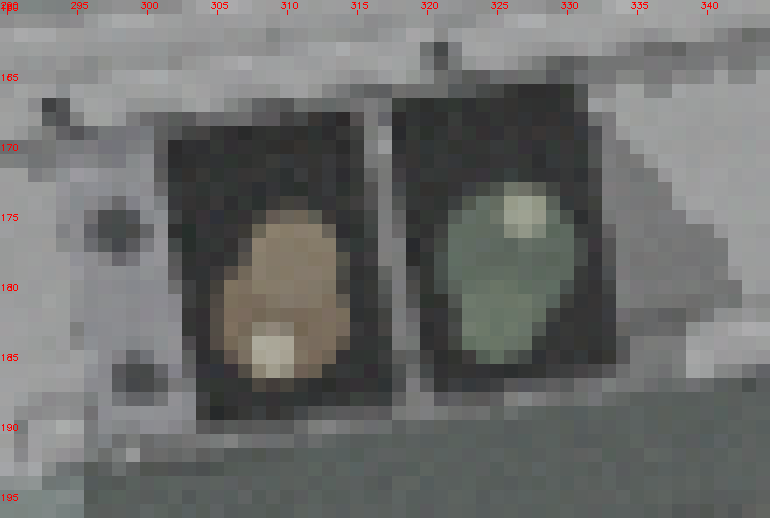

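View pics/s_bl.png

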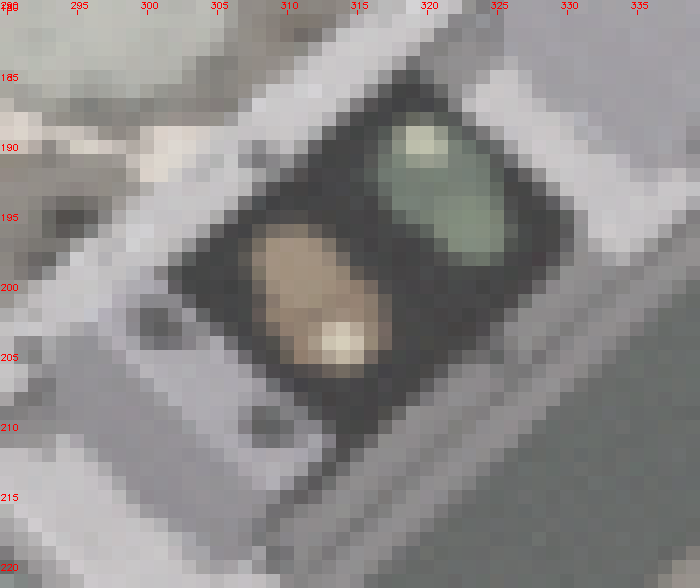

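Run:
```python
from h import *
Rb=R.from_euler('xyz',[0,-24,8],degrees=True).as_matrix();print(Rb.round(3))
P={'rail2':((321.2,163.3),(308.2,190.5)),'rail3':((348.7,159.8),(324.1,178.9)),'rail4':((376.3,155.7),(339.3,166.2)),
'led3':((351.6,183.6),(341,191.1)),'led4':((378.9,180),(355,179.9)),'stop1':((297.9,175.9),(301,202.6)),'stop2':((299.4,186.6),(308.7,210)),'jaw':((364.1,171.6),(341,174.7)),
'spotA':((308.8,184.5),(313.9,203.8)),'spotB':((326.8,174.7),(319.8,189.3)),
'A+x+y':((301,167.7),(301.5,199)),'B+x-y':((331.5,165.3),(319.3,183.2)),'B-x-y':((334.2,186.),(330.7,196.5))}
for k,(a,b) in P.items():
    x,r=tri(a,b);print(k,(x*1e3).round(1),'res',round(r*1e3,1),'bed-rot',(Rb.T@x*1e3).round(1))
```

```text
[[ 0.905 -0.139 -0.403]
 [ 0.127  0.99  -0.057]
 [ 0.407  0.     0.914]]
rail2 [643.3 -38.9  76.5] res 1.8 bed-rot [ 608.1 -128.1 -187.1]
rail3 [651.2 -98.8  72. ] res 0.7 bed-rot [ 605.8 -188.5 -191. ]
rail4 [ 659.1 -159.1   73.2] res 1.4 bed-rot [ 605.8 -249.3 -189.6]
led3 [ 600.7 -105.7   59.7] res 0.4 bed-rot [ 554.3 -188.3 -181.4]
led4 [ 609.4 -166.    53.8] res 0.8 bed-rot [ 552.1 -249.2 -186.9]
stop1 [614.4  10.5  89.2] res 1.7 bed-rot [ 593.4  -75.1 -166.6]
stop2 [592.6   7.7  79. ] res 1.6 bed-rot [ 569.2  -74.9 -166.9]
jaw [ 624.4 -130.6   82.4] res 1.6 bed-rot [ 581.7 -216.3 -168.9]
spotA [596.7 -12.5  82. ] res 1.5 bed-rot [ 571.6  -95.4 -164.7]
spotB [616.7 -50.9  89.4] res 1.4 bed-rot [ 587.8 -136.2 -163.8]
A+x+y [629.2   1.3  85.4] res 7.0 bed-rot [ 604.1  -86.3 -175.5]
B+x-y [634.5 -62.7  90.6] res 4.3 bed-rot [ 602.8 -150.4 -169.3]
B-x-y [595.3 -66.5  70.6] res 3.0 bed-rot [ 558.8 -148.7 -171.5]
```

Run:
```python
from h import *
Rb=R.from_euler('xyz',[0,-24,8],degrees=True).as_matrix()
o=np.array([581,-161,-197])/1e3
def bp(n,p,z):
    c,d=ray(n,p);c=Rb.T@c-o;d=Rb.T@d;return ((c+d*(z-c[2])/d[2])*1e3).round(1)
Z=lambda u,v:((u+.5)/6-.5+275,(v+.5)/6-.5+135)
S=lambda u,v:((u+.5)/7-.5+270,(v+.5)/7-.5+160)
for k,p,z in [('A UL',(301,167.9),.032),('A UR',(315.2,166.7),.032),('A LL',(303.3,189.6),.032),('A LR',(317.8,188),.032),('B UL',(317.8,166.2),.032),('B UR',(331.3,164.9),.032),('B LL',(320.4,187.3),.032),('B LR',(334,185.6),.032),
 ('jawfoot',Z(443,185),0),('jawfoot',Z(460,280),0.0),('jawtop',Z(480,165),.04),('jawtop',Z(503,290),.04),('stop L',(294.5,180),.03),('stop R',(301.5,180),.03),
 ('plateUL',Z(72,172),0.0),('plateUR',Z(648,80),0),('plateLR',Z(668,280),0)]:
    print('top',k,bp('top',p,z))
for k,p,z in [('A UL',(301.3,199),.032),('B UR',(319.3,183.0),.032),('B LR',(330.8,196),.032),('jawtop',S(428,75),.04),('jawtop',S(522,158),.04),('jawfoot',S(380,140),0.0),('jawfoot',S(480,225),0.0),('stopU',S(205,280),.03),('stopL',S(305,360),.03)]:
    print('scene',k,bp('scene',p,z))
```

```text
top A UL [28.5 76.4 32. ]
top A UR [26.8 46.5 32. ]
top A LL [-19.8  78.4  32. ]
top A LR [-20.8  47.1  32. ]
top B UL [27.1 40.9 32. ]
top B UR [25.8 12.3 32. ]
top B LL [-20.   41.4  32. ]
top B LR [-20.5  12.1  32. ]
top jawfoot [ 10.4 -26.2   0. ]
top jawfoot [-26.5 -28.6   0. ]
top jawtop [ 27.1 -36.5  40. ]
top jawtop [-19.5 -39.8  40. ]
top stop L [ 3.6 93.9 30. ]
top stop R [ 1.4 79.2 30. ]
top plateUL [ 34.6 106.5   0. ]
top plateUR [  38.7 -104.2    0. ]
top plateLR [ -37.7 -105.2    0. ]
scene A UL [18.5 79.9 32. ]
scene B UR [19.7 11.8 32. ]
scene B LR [-21.4  17.1  32. ]
scene jawtop [ 23.6 -33.3  40. ]
scene jawtop [-19.4 -34.2  40. ]
scene jawfoot [ 25.4 -30.   -0. ]
scene jawfoot [-20.6 -32.1   0. ]
scene stopU [21.6 84.2 30. ]
scene stopL [-19.6  80.4  30. ]
```

Run:
```python
import cv2, numpy as np
t=cv2.imread("pics/top0.png"); s=cv2.imread("pics/scene0.png")
def f(im,x0,x1,y0,y1,k):
    o=cv2.resize(im[y0:y1,x0:x1],None,fx=k,fy=k,interpolation=cv2.INTER_NEAREST)
    for x in range(x0,x1,5): cv2.putText(o,str(x),((x-x0)*k,8),0,.3,(0,0,255),1)
    for y in range(y0,y1,5): cv2.putText(o,str(y),(0,(y-y0)*k+k//2+3),0,.3,(0,0,255),1)
    return o
k=13
cv2.imwrite("pics/objs2.png",np.vstack([np.hstack([f(t,193,223,240,268,k),f(t,400,430,248,276,k)])]))
cv2.imwrite("pics/objs3.png",np.vstack([np.hstack([f(s,268,300,307,339,k),f(s,415,447,187,224,k)[:32*k]])]))
```

```text
(no output)
```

View pics/objs2.png

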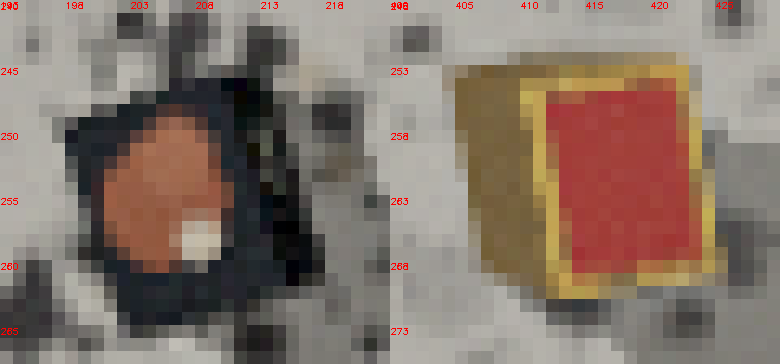

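View pics/objs3.png

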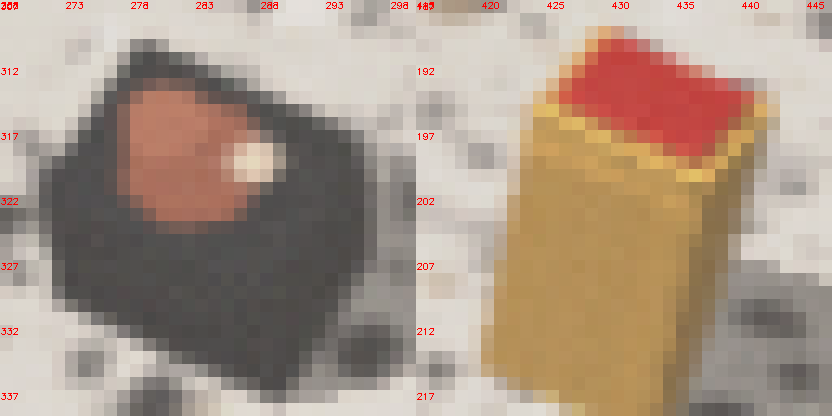

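Run:
```python
from h import *
print('spotC',tri((207.2,257.8),(286.2,318.8)))
m=lambda *a:np.mean(a,0)
c=m((197.7,248.7),(210.3,245.3),(214.8,261.3),(202.3,264.8));print('C top',plane('top',c,.032))
for p in ((197.7,248.7),(210.3,245.3),(214.8,261.3),(202.3,264.8)): print(plane('top',p,.032)[:2])
w=m((411.3,254.5),(421.5,253.5),(423.3,267),(413,268.5))
t=cv2.imread("pics/top0.png"); s=cv2.imread("pics/scene0.png")
def red(im,x0,x1,y0,y1):
    h=im[y0:y1,x0:x1].astype(int);mk=((h[...,2]-h[...,1]>70)&(h[...,1]<90)).astype(np.uint8)
    cs,_=cv2.findContours(mk,cv2.RETR_EXTERNAL,2);k=max(cs,key=cv2.contourArea);r=cv2.minAreaRect(k);M=cv2.moments(mk,True)
    return np.array([M['m10']/M['m00']+x0,M['m01']/M['m00']+y0]),r,mk.sum()
a=red(t,400,430,245,280);b=red(s,415,450,180,225);print(a,b)
print('cap tri',tri(a[0],b[0]), 'plane .07',plane('top',a[0],.07),plane('scene',b[0],.07))
print('C scene face centre est plane', plane('scene',(282.5,318.5),.032))
# red rock centroid C
def rk(im,x0,x1,y0,y1):
    h=im[y0:y1,x0:x1].astype(int);mk=(h[...,2]-h[...,0]>35).astype(np.uint8);M=cv2.moments(mk,True);return np.array([M['m10']/M['m00']+x0,M['m01']/M['m00']+y0]),mk.sum()
a=rk(t,195,220,242,268);b=rk(s,268,300,307,330);print(a,b,tri(a[0],b[0]))
# vial
a=red(t,170,195,190,215);b=red(s,210,240,280,305);print('vial cap',a[0],b[0],tri(a[0],b[0]))
```

```text
spotC (array([0.4396725 , 0.21306893, 0.03423839]), np.float64(0.0021860074079736143))
C top [0.44487382 0.21501525 0.032     ]
[0.45881275 0.23429813]
[0.46629481 0.20650011]
[0.43107626 0.19588861]
[0.42341575 0.22338879]
(array([417.46969697, 261.40151515]), ((17.47297477722168, 16.33783721923828), (13.31631851196289, 9.699540138244629), 80.53767395019531), np.uint64(132)) (array([432.93846154, 194.24615385]), ((17.89655303955078, 14.24138069152832), (11.817581176757812, 5.514871120452881), 23.198591232299805), np.uint64(65))
cap tri (array([ 0.43313986, -0.24414478,  0.06863382]), np.float64(0.0014773381442982647)) plane .07 [ 0.43261455 -0.24431109  0.07      ] [ 0.43292722 -0.24218204  0.07      ]
C scene face centre est plane [0.44722265 0.21745716 0.032     ]
(array([205.13414634, 254.3902439 ]), np.uint64(82)) (array([281.97029703, 318.4950495 ]), np.uint64(101)) (array([0.44689394, 0.21795676, 0.03273961]), np.float64(0.001629809756451446))
vial cap [179.9        200.98571429] [221.93846154 289.55384615] (array([0.56352801, 0.26856418, 0.06046671]), np.float64(0.00225709281151044))
```

```bash
cat >> h.py <<'E'
import json
def plan(p0,R0,p1,R1,N,g,dec=3):
    """N equal rows (screw) from pose 0 to pose 1; returns row, end pose after rounding"""
    rv=R.from_matrix(R0.T@R1).as_rotvec()/N; rv=np.round(np.degrees(rv)/6,dec)
    dR=R.from_rotvec(np.radians(rv*6)).as_matrix()
    S=np.zeros((3,3));Rk=R0.copy()
    for k in range(N): S+=Rk;Rk=Rk@dR
    v=np.linalg.solve(S,np.asarray(p1)-p0)/.06; v=np.round(v,dec)
    pe=p0+S@(v*.06)
    print(N,'x',json.dumps([g,v.tolist(),rv.tolist()]),' max',np.abs(v).max(),np.linalg.norm(rv)*6,'->',pe.round(4))
    return pe,Rk
def tool(az_y,tilt=0):
    """tool pointing down with y at azimuth az_y; tilt: bed pitch, y up slope"""
    # columns x,y,z: tool x = bed y, tool y = bed x, z=-bed z
    Rb=R.from_euler('xyz',[0,-tilt,az_y],degrees=True).as_matrix()
    return np.column_stack([Rb[:,1],Rb[:,0],-Rb[:,2]])
def cur():
    o=bot.get_obs();return np.array(o['ee_pos']),R.from_euler('xyz',o['tcp_rot'],degrees=True).as_matrix()
def st():
    o=bot.get_obs();print('t',round(o['time'],3),'p',np.round(o['ee_pos'],4),'rpy',np.round(o['tcp_rot'],2),'F',np.round(o['wrist_force'],2),'op',round(o['opening'],4),'q',np.round(o['q'],1))
E
python3 - <<'E'
from h import *
st();p,Rr=cur()
p,Rr=plan(p,Rr,[.36,-.12,.19],tool(-25),9,1)
p,Rr=plan(p,Rr,[.446,.2155,.10],tool(17),8,1)
E
```

```text
t 0.1 p [ 0.2064 -0.5096  0.2049] rpy [-179.93   -0.     22.05] F [ 0.71 -0.05 -0.41] op 0.0855 q [-68.    5.   10.   95.1   0.   90. ]
9 x [1, [0.705, -0.365, 0.028], [-0.001, -0.0, -0.795]]  max 0.705 4.770003773583413 -> [ 0.3599 -0.1199  0.19  ]
8 x [1, [0.731, 0.099, 0.188], [0.0, -0.001, -0.875]]  max 0.731 5.250003428570309 -> [0.4458 0.2157 0.0998]
```

Emit:
{"method": "arm_command", "body": {
  "motion": [
    [1,[0.7,-0.365,0.03],[0,0,-0.795]],
    [1,[0.7,-0.365,0.03],[0,0,-0.795]],
    [1,[0.7,-0.365,0.03],[0,0,-0.795]],
    [1,[0.7,-0.365,0.03],[0,0,-0.795]],
    [1,[0.7,-0.365,0.03],[0,0,-0.795]],
    [1,[0.7,-0.365,0.03],[0,0,-0.795]],
    [1,[0.7,-0.365,0.03],[0,0,-0.795]],
    [1,[0.7,-0.365,0.03],[0,0,-0.795]],
    [1,[0.7,-0.365,0.03],[0,0,-0.795]],
    [1,[0.73,0.1,0.19],[0,0,-0.875]],
    [1,[0.73,0.1,0.19],[0,0,-0.875]],
    [1,[0.73,0.1,0.19],[0,0,-0.875]]
  ]
}}

```text
time: 1.6
ee_pos: [0.4196, -0.0031, 0.1545]
tcp_rot: [-180.0, 0.0, 80.9]
wrist_force: [1.0, -0.4, -0.2]
opening: 0.0854
```

Run:
```python
from h import *
st();p,Rr=cur()
p,Rr=plan(p,Rr,[.446,.2155,.10],tool(17),6,1)
```

```text
t 1.6 p [ 0.4196 -0.0031  0.1545] rpy [-180.     0.    80.9] F [ 1.02 -0.38 -0.16] op 0.0854 q [ -0.4 -13.6 -13.   90.6  -0.   98.7]
6 x [1, [0.61, 0.093, 0.151], [-0.0, 0.0, -0.725]]  max 0.61 4.35 -> [0.446  0.2155 0.1001]
```

Emit:
{"method": "arm_command", "body": {
  "motion": [
    [1,[0.61,0.093,0.15],[0,0,-0.725]],
    [1,[0.61,0.093,0.15],[0,0,-0.725]],
    [1,[0.61,0.093,0.15],[0,0,-0.725]],
    [1,[0.61,0.093,0.15],[0,0,-0.725]],
    [1,[0.61,0.093,0.15],[0,0,-0.725]],
    [1,[0.61,0.093,0.15],[0,0,-0.725]],
    [1,[0,0,0],[0,0,0]]
  ]
}}

```text
time: 2.48
ee_pos: [0.4454, 0.2156, 0.0998]
tcp_rot: [-179.9, 0.0, 107.0]
wrist_force: [-0.0, -1.2, -0.6]
opening: 0.0854
```

Run:
```python
from h import *
st();p,Rr=cur()
plan(p,Rr,[.446,.2155,.017],tool(17),3,1)
t=viewer.camera('top');s=viewer.camera('scene')
k=6
f=lambda im,x0,x1,y0,y1:cv2.resize(im[y0:y1,x0:x1],None,fx=k,fy=k,interpolation=cv2.INTER_CUBIC)
cv2.imwrite('pics/c1.png',np.hstack([f(t,175,240,215,295),f(s,250,315,290,370)]))
```

```text
t 2.475 p [0.4454 0.2156 0.0998] rpy [-1.7988e+02  1.0000e-02  1.0703e+02] F [-0.   -1.23 -0.64] op 0.0854 q [25.8 -3.2 -9.9 83.4  0.  98.8]
3 x [1, [-0.001, 0.004, 0.46], [-0.007, 0.0, 0.002]]  max 0.46 0.04368065933568312 -> [0.446  0.2156 0.017 ]
```

View pics/c1.png

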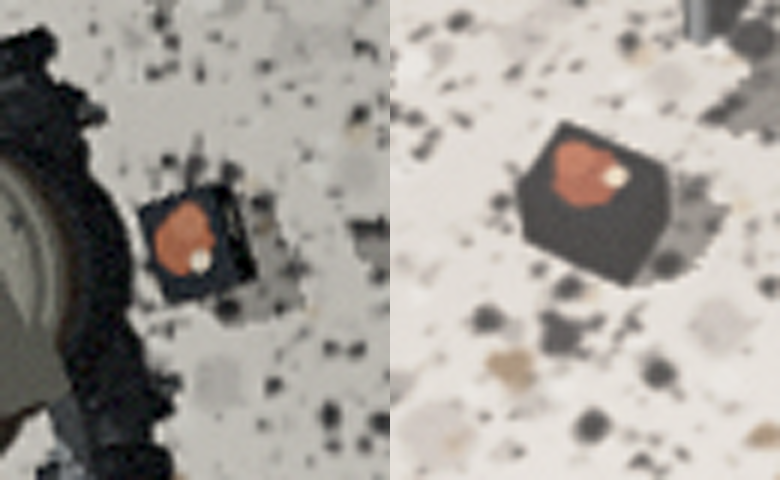

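Run:
```python
from h import *
print(proj('scene',[.4454,.2156,.1]),proj('top',[.4454,.2156,.1]),proj('top',[.4454,.2156,.2]))
t=viewer.camera('scene');cv2.imwrite('pics/c2.png',cv2.resize(t[200:360,200:400],None,fx=4,fy=4))
```

```text
[281.69189182 297.46148592] [197.97592493 256.07836502] [183.85395126 258.34855974]
```

View pics/c2.png

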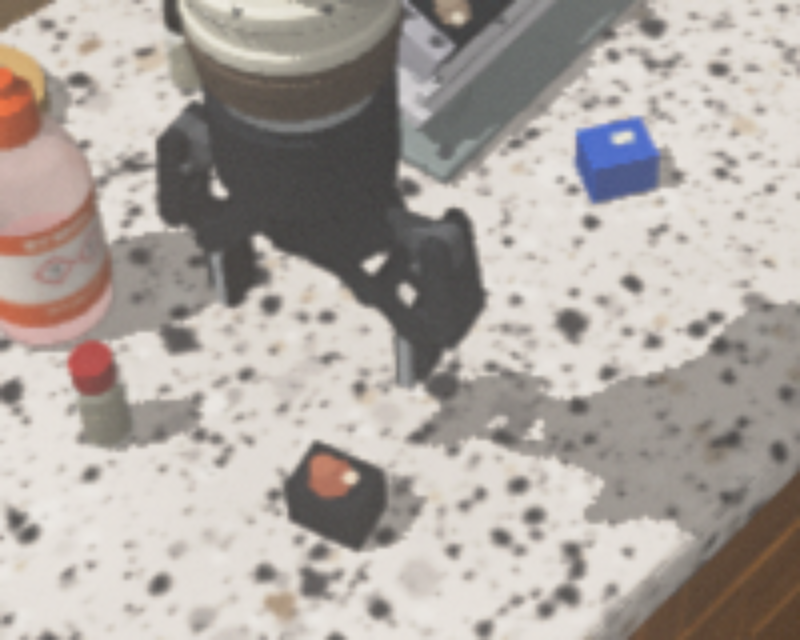

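Emit:
{"method": "arm_command", "body": {
  "motion": [
    [1,[0,0.003,0.48],[0,0,0]],
    [1,[0,0.003,0.48],[0,0,0]],
    [1,[0,0.003,0.485],[0,0,0]],
    [0.3,[0,0,0],[0,0,0]],
    [0.2,[0,0,0],[0,0,0]],
    [0.1,[0,0,0],[0,0,0]],
    [0,[0,0,0],[0,0,0]],
    [0,[0,0,0],[0,0,0]]
  ],
  "newtons": 40
}}

```text
time: 3.62
ee_pos: [0.447, 0.2143, 0.0148]
tcp_rot: [180.0, -0.0, 106.8]
wrist_force: [-1.0, -0.2, -0.2]
opening: 0.0003
```

Run:
```python
from h import *
st()
```

```text
t 3.625 p [0.447  0.2143 0.0148] rpy [179.96  -0.   106.83] F [-1.01 -0.15 -0.17] op 0.0003 q [ 25.6  -1.7 -17.9  73.8  -0.   98.8]
```

Run:
```python
from h import *
t=viewer.camera('scene');cv2.imwrite('pics/c3.png',cv2.resize(t[200:360,200:400],None,fx=4,fy=4))
t=viewer.camera('top');cv2.imwrite('pics/c4.png',cv2.resize(t[180:300,150:310],None,fx=5,fy=5))
```

```text
(no output)
```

View pics/c3.png

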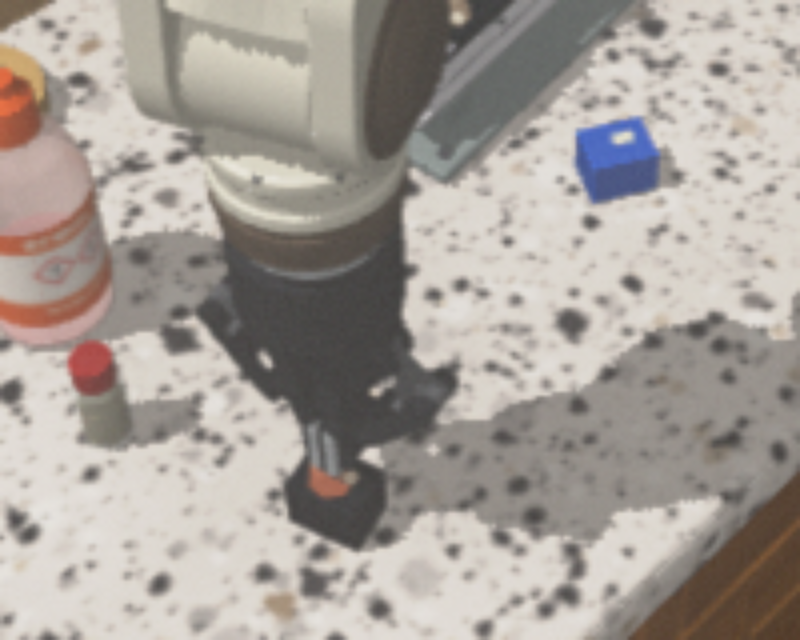

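View pics/c4.png

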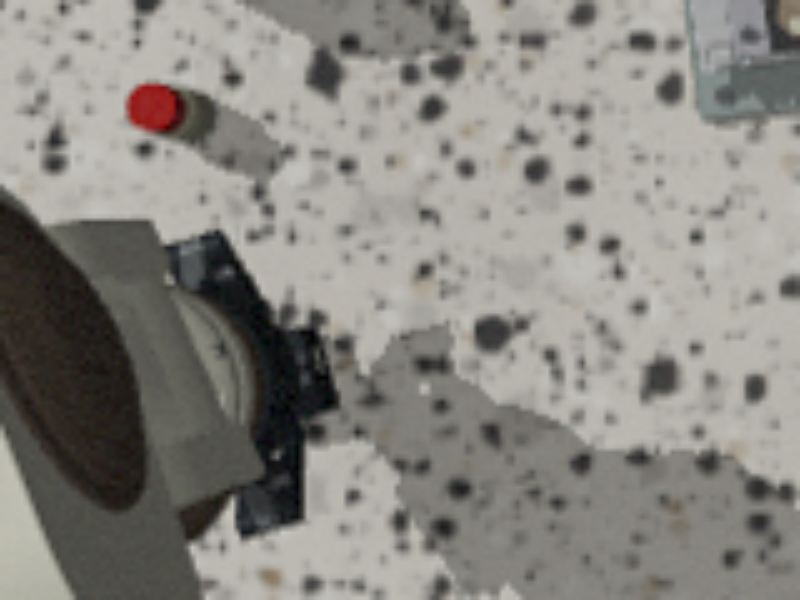

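Run:
```python
from h import *
t=viewer.camera('scene');cv2.imwrite('pics/c5.png',cv2.resize(t[290:345,255:315],None,fx=10,fy=10,interpolation=cv2.INTER_CUBIC))
print(proj('scene',[.447,.2143,.0148]),proj('scene',[.447,.2143,.032]),proj('top',[.447,.2143,.0148]))
st()
```

```text
[284.32879975 322.55275449] [283.81651652 317.57081175] [208.47480446 253.76989089]
t 3.775 p [0.4468 0.2143 0.0145] rpy [179.99  -0.   106.83] F [-0.53 -0.2  -0.25] op -0.0 q [ 25.6  -1.7 -18.   73.8   0.   98.8]
```

View pics/c5.png

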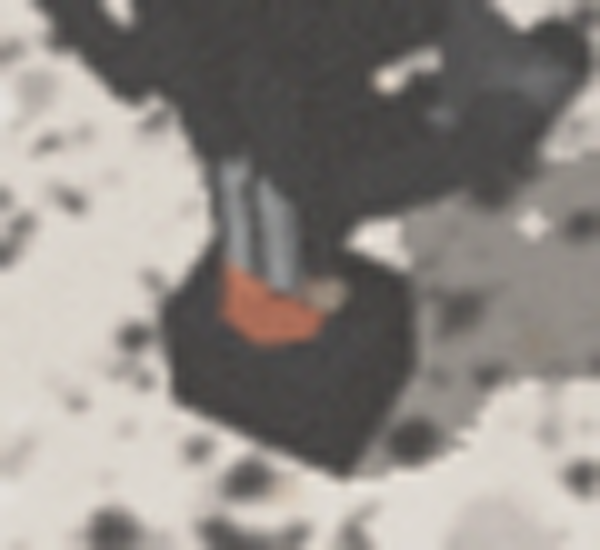

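Run:
```python
from h import *
for z in (.1,.113,.125,.14):
  print(z,[proj('scene',[.4454+s*d*.956,.2156+s*d*.292,z]).round(1).tolist() for s in(1,-1) for d in (.0425,.057)])
```

```text
0.1 [[262.2, 288.4], [255.6, 285.4], [301.9, 306.8], [309.0, 310.1]]
0.113 [[261.5, 284.1], [254.9, 281.1], [301.7, 302.6], [308.8, 305.8]]
0.125 [[260.9, 280.1], [254.3, 277.1], [301.5, 298.5], [308.7, 301.8]]
0.14 [[260.2, 274.9], [253.4, 271.9], [301.2, 293.4], [308.5, 296.7]]
```

Emit:
{"method": "arm_command", "body": {
  "motion": [
    [0,[0,0,-0.9],[0,0,0]],
    [0.6,[0,0,-0.9],[0,0,0]],
    [0.6,[0,0,0],[0,0,0]],
    [0.6,[0,0,0],[0,0,0]],
    [0.6,[0,0,0],[0,0,0]]
  ],
  "newtons": 40
}}

```text
time: 4.4
ee_pos: [0.4462, 0.2139, 0.121]
tcp_rot: [-179.9, 0.0, 106.8]
wrist_force: [-0.6, -0.3, -0.2]
opening: 0.051
```

Run:
```python
from h import *
st()
t=viewer.camera('scene');cv2.imwrite('pics/d1.png',cv2.resize(t[235:345,230:330],None,fx=6,fy=6,interpolation=cv2.INTER_CUBIC))
t=viewer.camera('top');cv2.imwrite('pics/d2.png',cv2.resize(t[205:305,150:260],None,fx=6,fy=6,interpolation=cv2.INTER_CUBIC))
```

```text
t 4.4 p [0.4462 0.2139 0.121 ] rpy [-1.7988e+02  2.0000e-02  1.0683e+02] F [-0.58 -0.3  -0.24] op 0.051 q [25.6 -3.3 -7.6 85.8  0.  98.8]
```

View pics/d1.png

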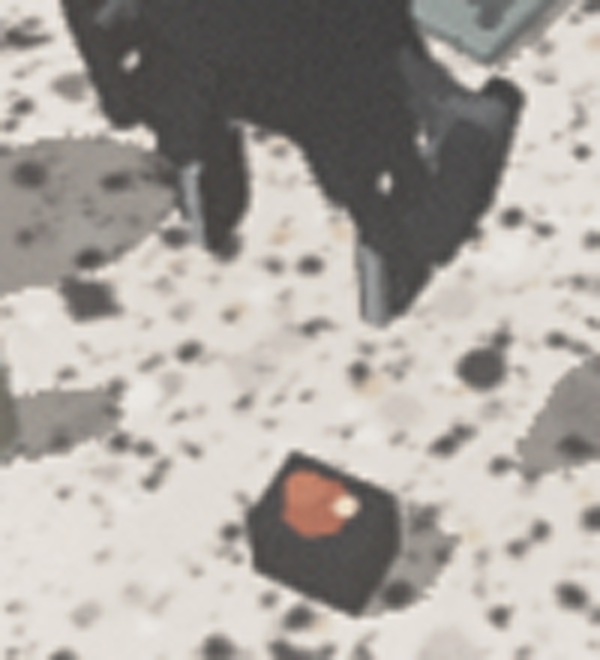

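View pics/d2.png

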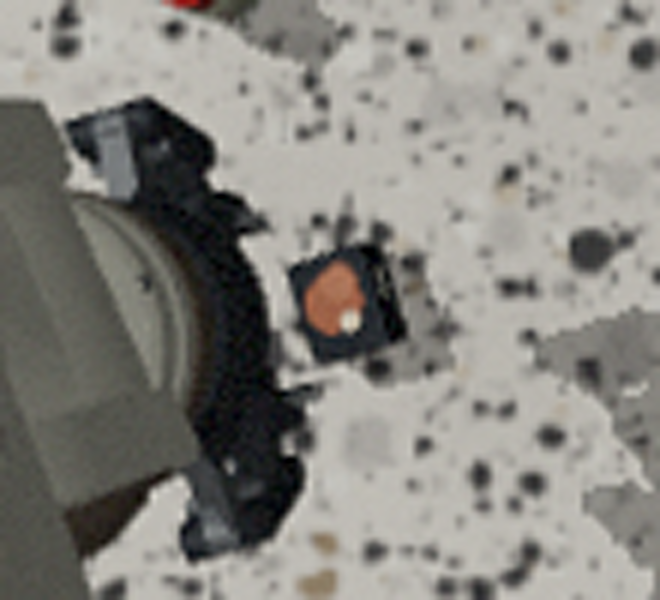

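Run:
```python
from h import *
print(tri((193.2,242),(267.5,276)),tri((203.2,268.9),(293.5,288.5)))
for s in (1,-1):
  for z in (.125,.135,.14,.145,.15): 
   X=[.4462+s*.0255*.956,.2139+s*.0255*.292,z]; print(s,z,proj('top',X).round(1),proj('scene',X).round(1))
```

```text
(array([0.47602901, 0.21752048, 0.13607729]), np.float64(0.003380561149441068)) (array([0.423998  , 0.19916086, 0.13103988]), np.float64(0.007552843424120086))
1 0.125 [192.1 244. ] [269.2 282.9]
1 0.135 [190.8 244.1] [268.8 279.4]
1 0.14 [190.1 244.2] [268.6 277.7]
1 0.145 [189.4 244.2] [268.3 275.9]
1 0.15 [188.7 244.3] [268.1 274.2]
-1 0.125 [199.  268.4] [293.5 293.9]
-1 0.135 [197.7 268.8] [293.3 290.5]
-1 0.14 [197.1 268.9] [293.2 288.8]
-1 0.145 [196.4 269.1] [293. 287.]
-1 0.15 [195.7 269.3] [292.9 285.3]
```

Emit:
{"method": "arm_command", "body": {
  "motion": [
    [0.6,[0.02,0,0.6],[0,0,0]],
    [0.6,[0.01,0,0.6],[0,0,0]],
    [0.6,[0,0,0.6],[0,0,0]],
    [0.6,[0,0,0.15],[0,0,0]],
    [0.6,[0,0,0],[0,0,0]],
    [0.4,[0,0,0],[0,0,0]],
    [0.3,[0,0,0],[0,0,0]],
    [0,[0,0,0],[0,0,0]],
    [0,[0,0,0],[0,0,0]]
  ],
  "newtons": 30
}}

```text
time: 5.62
ee_pos: [0.4468, 0.2162, 0.0063]
tcp_rot: [179.9, -0.0, 106.8]
wrist_force: [-1.6, -0.1, 5.9]
opening: -0.0001
```

Run:
```python
from h import *
st()
t=viewer.camera('scene');cv2.imwrite('pics/e1.png',cv2.resize(t[265:365,230:330],None,fx=6,fy=6,interpolation=cv2.INTER_CUBIC))
```

```text
t 5.625 p [0.4468 0.2162 0.0063] rpy [ 1.7992e+02 -1.0000e-02  1.0683e+02] F [-1.59 -0.09  5.87] op -0.0001 q [ 25.8  -1.5 -18.6  72.8  -0.   99. ]
```

View pics/e1.png

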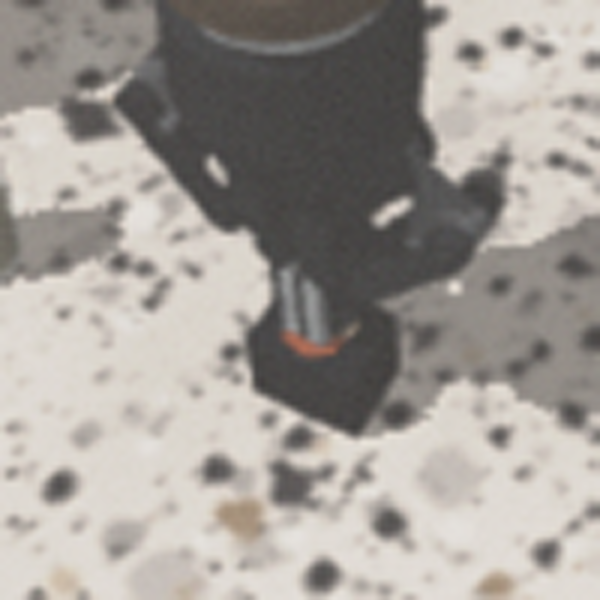

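Emit:
{"method": "arm_command", "body": {
  "motion": [
    [0,[0,0,-0.75],[0,0,0]],
    [0.65,[0,0,0],[0,0,0]],
    [0.65,[0,0,0],[0,0,0]],
    [0.65,[0,0,0],[0,0,0]],
    [0.65,[0,0,0.5],[0,0,0]],
    [0.65,[0,0,0.3],[0,0,0]],
    [0.65,[0,0,0.1],[0,0,0]]
  ],
  "newtons": 30
}}

```text
time: 6.55
ee_pos: [0.4453, 0.2155, -0.0052]
tcp_rot: [-179.9, 0.0, 106.8]
wrist_force: [-0.5, 0.4, -0.1]
opening: 0.0552
```

Run:
```python
from h import *
st()
t=viewer.camera('scene');cv2.imwrite('pics/e2.png',cv2.resize(t[265:365,230:330],None,fx=6,fy=6,interpolation=cv2.INTER_CUBIC))
```

```text
t 6.55 p [ 0.4453  0.2155 -0.0052] rpy [-1.7985e+02  2.0000e-02  1.0683e+02] F [-0.46  0.35 -0.05] op 0.0552 q [ 25.8  -1.  -19.5  71.7  -0.   99. ]
```

View pics/e2.png

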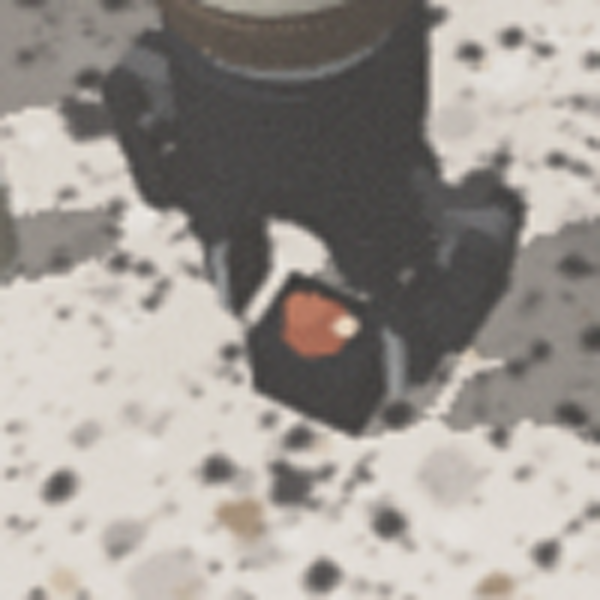

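Emit:
{"method": "arm_command", "body": {
  "motion": [
    [0.6,[0,0,0],[0,0,0]],
    [0.4,[0,0,0],[0,0,0]],
    [0.3,[0,0,0],[0,0,0]],
    [0.2,[0,0,0],[0,0,0]]
  ],
  "newtons": 40
}}

```text
time: 7.1
ee_pos: [0.447, 0.2162, -0.0026]
tcp_rot: [179.9, -0.0, 106.8]
wrist_force: [-1.2, -0.9, 6.2]
opening: 0.0385
```

Run:
```python
from h import *
st()
t=viewer.camera('scene');cv2.imwrite('pics/e3.png',cv2.resize(t[265:365,230:330],None,fx=6,fy=6,interpolation=cv2.INTER_CUBIC))
```

```text
t 7.1 p [ 0.447   0.2162 -0.0026] rpy [ 1.7990e+02 -1.0000e-02  1.0683e+02] F [-1.22 -0.95  6.2 ] op 0.0385 q [ 25.8  -1.2 -19.3  71.7  -0.   99. ]
```

View pics/e3.png

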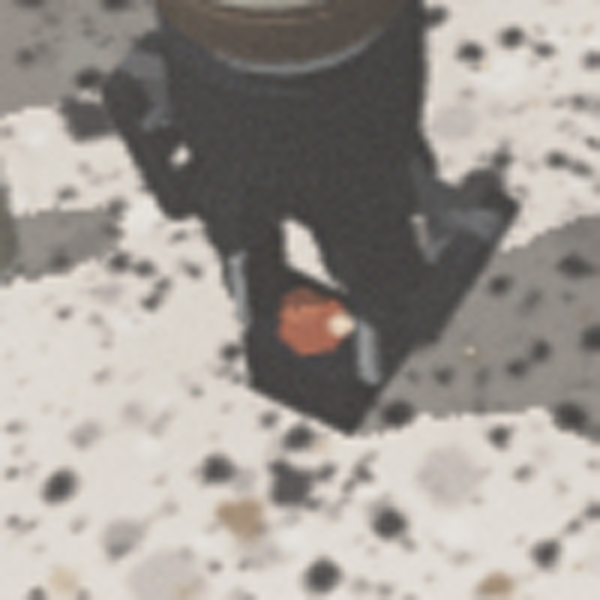

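Emit:
{"method": "arm_command", "body": {
  "motion": [
    [0.62,[0,0,0],[0,0,0]],
    [0.62,[0,0,0.09],[0,0,0]],
    [0.62,[0,0,0],[0,0,0]],
    [0.4,[0,0,0],[0,0,0]],
    [0.3,[0,0,0],[0,0,0]],
    [0.2,[0,0,0],[0,0,0]]
  ],
  "newtons": 40
}}

```text
time: 7.9
ee_pos: [0.4462, 0.2159, -0.0091]
tcp_rot: [-180.0, 0.0, 106.8]
wrist_force: [0.1, -0.1, -0.8]
opening: 0.0391
```

Run:
```python
from h import *
st()
t=viewer.camera('scene');cv2.imwrite('pics/e4.png',cv2.resize(t[265:365,230:330],None,fx=6,fy=6,interpolation=cv2.INTER_CUBIC))
```

```text
t 7.9 p [ 0.4462  0.2159 -0.0091] rpy [-179.99    0.    106.83] F [ 0.14 -0.13 -0.76] op 0.0391 q [ 25.8  -0.9 -19.8  71.1  -0.   99. ]
```

View pics/e4.png

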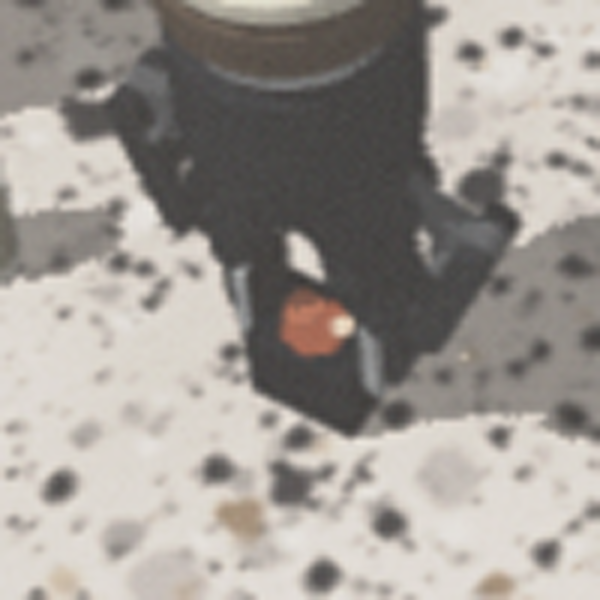

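```bash
cat >> h.py <<'E'
Rb=R.from_euler('xyz',[0,-24,8],degrees=True).as_matrix()
OB=Rb@np.array([.5815,-.161,-.197])
def bed2w(b): return OB+Rb@(np.asarray(b)/1e3)
def w2bed(x): return Rb.T@(np.asarray(x)-OB)*1e3
E
python3 - <<'E'
from h import *
print('OB',OB,'jar top',plane('top',(303,115),.1))
p,Rr=cur()
Rt=tool(8,24)
print(R.from_matrix(Rt).as_euler('xyz',degrees=True))
tz=lambda b,dep=-.0091: bed2w(b)-Rt[:,2]*dep   # TCP reported so that bottom centre is at b
h=bed2w([0,-8,60])+Rt[:,2]*.0091
print('hover TCP',h, 'rough down TCP',bed2w([0,-8,0])+Rt[:,2]*.0091)
p1,R1=plan(p,Rr,[.446,.216,.13],tool(17),3,.2)
p2,R2=plan(p1,R1,[.50,.0,.17],tool(12,12),7,.2)
p3,R3=plan(p2,R2,h,Rt,4,.2)
E
```

```text
OB [ 0.62781102 -0.07434915  0.0565489 ] jar top [ 0.74235414 -0.00096426  0.1       ]
[156.   0.  98.]
hover TCP [ 0.60842299 -0.08515259  0.10304837] rough down TCP [ 0.63258969 -0.08175618  0.04823564]
3 x [0.2, [0.001, -0.001, -0.773], [-0.001, 0.0, -0.01]]  max 0.773 0.060299253726725344 -> [0.446 0.216 0.13 ]
7 x [0.2, [-0.53, 0.001, -0.095], [-0.285, -0.012, 0.119]]  max 0.53 1.8544756671361315 -> [5.0e-01 2.0e-04 1.7e-01]
4 x [0.2, [-0.432, 0.285, 0.376], [-0.5, -0.052, 0.158]]  max 0.432 3.1616527323537604 -> [ 0.6084 -0.0853  0.1031]
```

Emit:
{"method": "arm_command", "body": {
  "motion": [
    [0.2,[0,0,-0.77],[0,0,0]],
    [0.2,[0,0,-0.77],[0,0,0]],
    [0.2,[0,0,-0.77],[0,0,0]],
    [0.2,[0,0,0],[0,0,0]]
  ],
  "newtons": 40
}}

```text
time: 8.45
ee_pos: [0.448, 0.2167, 0.1333]
tcp_rot: [179.7, -0.1, 106.8]
wrist_force: [-0.0, -0.2, -1.9]
opening: 0.0387
```

Run:
```python
from h import *
st()
t=viewer.camera('scene');cv2.imwrite('pics/f1s.png',t);cv2.imwrite('pics/f1.png',cv2.resize(t[215:315,230:330],None,fx=6,fy=6,interpolation=cv2.INTER_CUBIC))
t=viewer.camera('top');cv2.imwrite('pics/f2.png',cv2.resize(t[215:315,150:250],None,fx=6,fy=6,interpolation=cv2.INTER_CUBIC))
```

```text
t 8.45 p [0.448  0.2167 0.1333] rpy [ 1.7965e+02 -6.0000e-02  1.0683e+02] F [-0.02 -0.23 -1.87] op 0.0387 q [25.8 -3.4 -6.4 86.7 -0.  99. ]
```

View pics/f1.png

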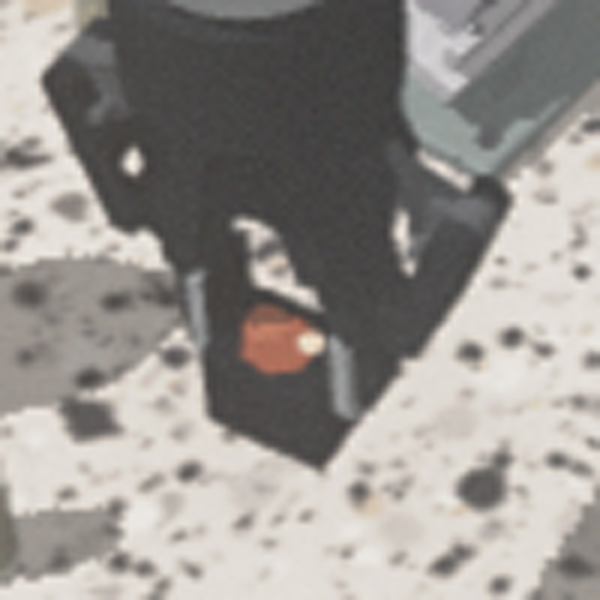

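View pics/f2.png

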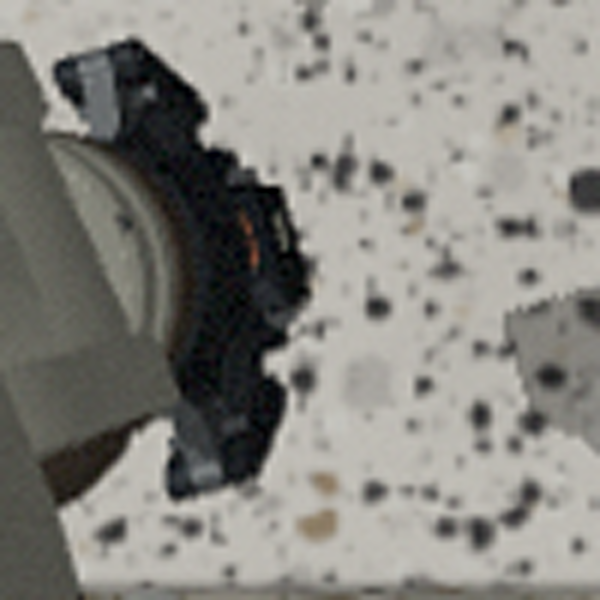

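Run:
```python
from h import *
print(proj('scene',[.441,.214,.1755]),proj('scene',[.441,.214,.150]))
```

```text
[281.39591923 272.15985208] [282.29645576 281.38653196]
```

Emit:
{"method": "arm_command", "body": {
  "motion": [
    [0.2,[-0.53,0,-0.09],[-0.285,-0.01,0.12]],
    [0.2,[-0.53,0,-0.09],[-0.285,-0.01,0.12]],
    [0.2,[-0.53,0,-0.09],[-0.285,-0.01,0.12]],
    [0.2,[-0.53,0,-0.09],[-0.285,-0.01,0.12]],
    [0.2,[-0.53,0,-0.09],[-0.285,-0.01,0.12]],
    [0.2,[-0.53,0,-0.09],[-0.285,-0.01,0.12]],
    [0.2,[-0.53,0,-0.09],[-0.285,-0.01,0.12]],
    [0.2,[0,0,0],[0,0,0]]
  ]
}}

```text
time: 9.55
ee_pos: [0.4987, -0.0018, 0.1658]
tcp_rot: [168.1, -0.1, 101.6]
wrist_force: [-0.4, 0.2, 0.1]
opening: 0.0391
```

Run:
```python
from h import *
st()
p,Rr=cur()
Rt=tool(8,24);h=bed2w([0,-8,60])+Rt[:,2]*.0091
plan(p,Rr,h,Rt,4,.2)
```

```text
t 9.55 p [ 0.4987 -0.0018  0.1658] rpy [ 1.6812e+02 -1.2000e-01  1.0162e+02] F [-0.37  0.2   0.06] op 0.0391 q [ -2.  -15.2 -14.1  79.6   2.9  76.7]
4 x [0.2, [-0.423, 0.299, 0.361], [-0.505, -0.051, 0.142]]  max 0.423 3.1623472295116493 -> [ 0.6085 -0.0851  0.1031]
```

Emit:
{"method": "arm_command", "body": {
  "motion": [
    [0.2,[-0.423,0.3,0.36],[-0.505,-0.05,0.142]],
    [0.2,[-0.423,0.3,0.36],[-0.505,-0.05,0.142]],
    [0.2,[-0.423,0.3,0.36],[-0.505,-0.05,0.142]],
    [0.2,[-0.423,0.3,0.36],[-0.505,-0.05,0.142]],
    [0.2,[0,0,0],[0,0,0]]
  ]
}}

```text
time: 10.18
ee_pos: [0.6083, -0.0832, 0.101]
tcp_rot: [156.2, -0.1, 98.1]
wrist_force: [-0.1, -0.4, -1.3]
opening: 0.0388
```

Run:
```python
from h import *
st()
t=viewer.camera('scene');cv2.imwrite('pics/g1s.png',t);cv2.imwrite('pics/g1.png',cv2.resize(t[140:240,265:365],None,fx=6,fy=6,interpolation=cv2.INTER_CUBIC))
t=viewer.camera('top');cv2.imwrite('pics/g2s.png',t);cv2.imwrite('pics/g2.png',cv2.resize(t[130:230,290:390],None,fx=6,fy=6,interpolation=cv2.INTER_CUBIC))
```

```text
t 10.175 p [ 0.6083 -0.0832  0.101 ] rpy [ 1.5619e+02 -1.3000e-01  9.8120e+01] F [-0.15 -0.4  -1.29] op 0.0388 q [-11.8 -10.7 -20.6  57.5   8.   71.7]
```

View pics/g1.png

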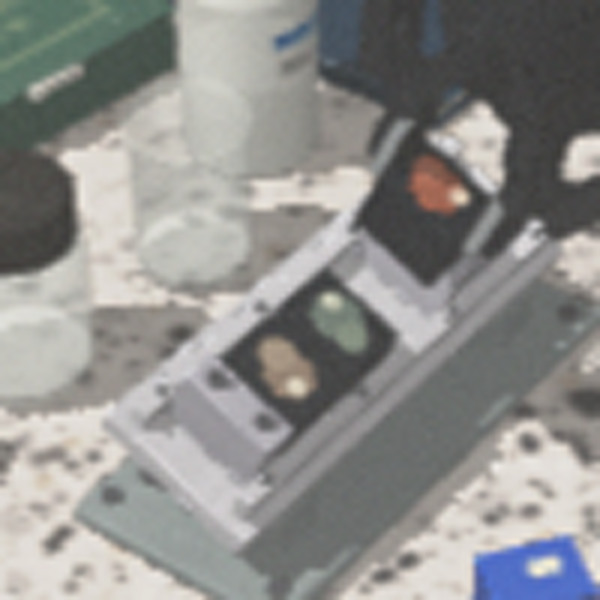

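View pics/g2.png

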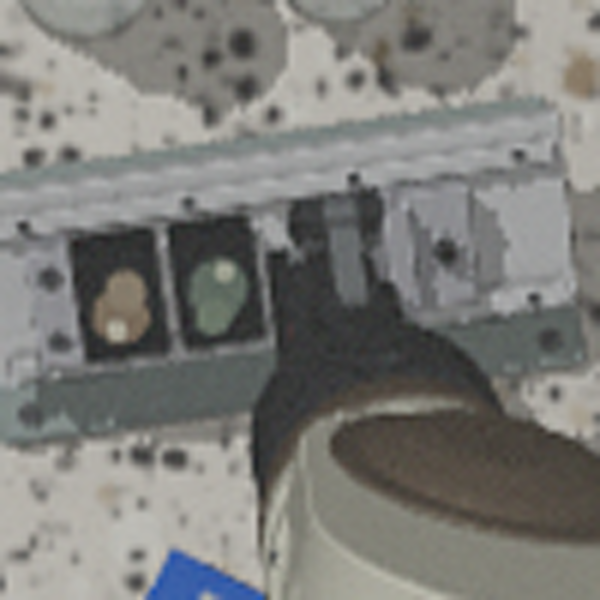

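Run:
```python
from h import *
p=np.array([.6083,-.0832,.101]);Rr=R.from_euler('xyz',[156.19,-.13,98.12],degrees=True).as_matrix()
s1=p+Rr@np.array([0,-.0067,-.0411]); s2=p+[0,0,.0255]+Rr@np.array([0,-.0067,-.0156])
print('tool-length',proj('scene',s1),w2bed(s1));print('world z',proj('scene',s2),w2bed(s2))
```

```text
tool-length [340.86800469 172.92260312] [-7.25966334 -6.17606833 90.08955322]
world z [337.16988667 170.45094542] [ 3.02746253 -6.10157445 87.88521174]
```

Run:
```python
from h import *
p,Rr=cur();st()
print('block bottom bed', w2bed(p-Rr[:,2]*.0091))
Rt=tool(8,24)
print(plan(p,Rr,bed2w([0,-8,17])+Rt[:,2]*.0091,Rt,2,.2))
```

```text
t 10.275 p [ 0.6086 -0.0824  0.1036] rpy [ 1.5608e+02 -9.0000e-02  9.8200e+01] F [ 0.24  0.66 -0.38] op 0.039 q [-11.8 -10.8 -20.5  57.7   8.   71.7]
block bottom bed [ 0.78561062 -5.3029371  60.24215044]
2 x [0.2, [-0.023, -0.006, 0.36], [-0.006, -0.013, 0.012]]  max 0.36 0.11208925015361643 -> [ 0.6257 -0.0827  0.0638]
(array([ 0.62573351, -0.08266734,  0.0638059 ]), array([[-1.39186413e-01,  9.04686178e-01,  4.02703440e-01],
       [ 9.90266196e-01,  1.27132349e-01,  5.66588660e-02],
       [ 6.18584836e-05,  4.06669748e-01, -9.13575236e-01]]))
```

Emit:
{"method": "arm_command", "body": {
  "motion": [
    [0.2,[-0.023,-0.006,0.36],[0,-0.013,0.012]],
    [0.2,[-0.023,-0.006,0.36],[0,-0.013,0.012]],
    [0.2,[0,0,0],[0,0,0]]
  ]
}}

```text
time: 10.65
ee_pos: [0.6257, -0.0822, 0.0637]
tcp_rot: [156.1, -0.0, 98.1]
wrist_force: [-0.9, -1.2, -1.2]
opening: 0.0391
```

Run:
```python
from h import *
st();p,Rr=cur()
print('block bottom bed', w2bed(p-Rr[:,2]*.0091))
t=viewer.camera('scene');cv2.imwrite('pics/g3s.png',t);cv2.imwrite('pics/g3.png',cv2.resize(t[150:230,280:380],None,fx=8,fy=7,interpolation=cv2.INTER_CUBIC))
```

```text
t 10.65 p [ 0.6257 -0.0822  0.0637] rpy [156.09  -0.    98.06] F [-0.92 -1.25 -1.16] op 0.0391 q [-11.3  -7.7 -22.2  52.7   7.7  72.2]
block bottom bed [ 0.06713103 -7.49095356 16.95394525]
```

View pics/g3.png

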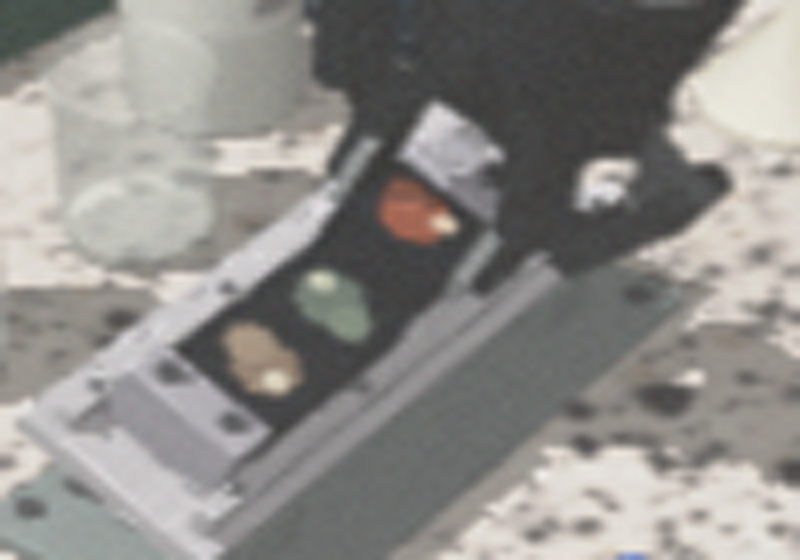

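Emit:
{"method": "arm_command", "body": {
  "motion": [
    [0.2,[0,0,0.06],[0,0,0]],
    [0.2,[0,0,0.06],[0,0,0]],
    [0.2,[0,0,0],[0,0,0]]
  ]
}}

```text
time: 11.08
ee_pos: [0.6296, -0.083, 0.0588]
tcp_rot: [155.9, 0.1, 98.0]
wrist_force: [0.9, 1.2, -0.7]
opening: 0.0392
```

Emit:
{"method": "arm_command", "body": {
  "motion": [
    [0.2,[0,0,0.05],[0,0,0]],
    [0.2,[0,0,0.05],[0,0,0]],
    [0.2,[0,0,0],[0,0,0]]
  ]
}}

```text
time: 11.45
ee_pos: [0.632, -0.0827, 0.0528]
tcp_rot: [155.9, 0.0, 98.0]
wrist_force: [0.4, -0.3, -1.5]
opening: 0.0389
```

Run:
```python
from h import *
st();p,Rr=cur()
print('block bottom bed', w2bed(p-Rr[:,2]*.0091))
```

```text
t 11.45 p [ 0.632  -0.0827  0.0528] rpy [1.5594e+02 5.0000e-02 9.7980e+01] F [ 0.44 -0.3  -1.46] op 0.0389 q [-11.2  -6.7 -22.6  51.2   7.6  72.4]
block bottom bed [ 1.17803755 -8.82519834  4.49945597]
```

Emit:
{"method": "arm_command", "body": {
  "motion": [
    [0.2,[0,0,0.04],[0,0,0]],
    [0.2,[0,0,0.03],[0,0,0]],
    [0.2,[0,0,0],[0,0,0]]
  ]
}}

```text
time: 11.82
ee_pos: [0.6338, -0.0824, 0.0492]
tcp_rot: [155.9, 0.1, 98.0]
wrist_force: [0.5, -0.5, -1.1]
opening: 0.0391
```

Run:
```python
from h import *
st();p,Rr=cur()
print('block bottom bed', w2bed(p-Rr[:,2]*.0091),'F tool',Rr.T@bot.get_obs()['wrist_force'])
```

```text
t 11.825 p [ 0.6338 -0.0824  0.0492] rpy [1.5592e+02 6.0000e-02 9.7980e+01] F [ 0.46 -0.54 -1.14] op 0.0391 q [-11.1  -6.3 -22.7  50.7   7.6  72.4]
block bottom bed [ 1.34642149 -8.80396269  0.44530787] F tool [-0.59919881 -0.1222258   1.19437409]
```

Emit:
{"method": "arm_command", "body": {
  "motion": [
    [0.2,[0,0,0.03],[0,0,0]],
    [0.2,[0,0,0.02],[0,0,0]],
    [0.2,[0,0,0],[0,0,0]]
  ]
}}

```text
time: 12.2
ee_pos: [0.6351, -0.0824, 0.0473]
tcp_rot: [155.9, 0.1, 98.0]
wrist_force: [-3.5, -0.3, 4.3]
opening: 0.0392
```

Run:
```python
from h import *
st();p,Rr=cur()
print('block bottom bed', w2bed(p-Rr[:,2]*.0091),'F tool',Rr.T@bot.get_obs()['wrist_force'])
t=viewer.camera('scene');cv2.imwrite('pics/g4.png',cv2.resize(t[150:230,280:380],None,fx=8,fy=7,interpolation=cv2.INTER_CUBIC))
```

```text
t 12.2 p [ 0.6351 -0.0824  0.0473] rpy [1.5588e+02 7.0000e-02 9.7970e+01] F [-3.45 -0.25  4.29] op 0.0392 q [-11.1  -6.1 -22.7  50.4   7.6  72.5]
block bottom bed [ 1.80701683 -8.98692458 -1.86695558] F tool [ 0.22381666 -1.40054795 -5.32652825]
```

View pics/g4.png

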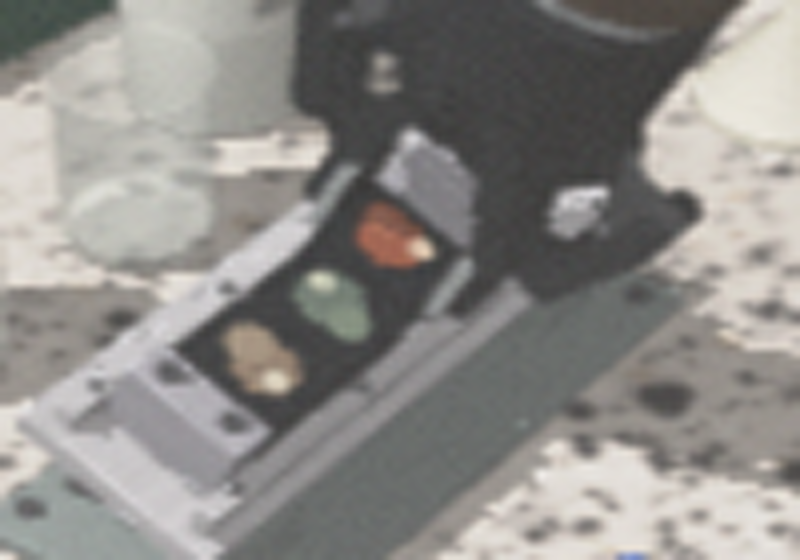

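Emit:
{"method": "arm_command", "body": {
  "motion": [
    [0.2,[0,0,-0.02],[0,0,0]],
    [0.2,[0.06,0,0],[0,0,0]],
    [0.2,[0.06,0,0],[0,0,0]],
    [0.2,[0.06,0,0],[0,0,0]],
    [0.2,[0.04,0,0],[0,0,0]],
    [0.2,[0,0,0],[0,0,0]]
  ]
}}

```text
time: 13.0
ee_pos: [0.6329, -0.0721, 0.0479]
tcp_rot: [155.9, 0.4, 97.8]
wrist_force: [1.4, -15.3, -2.0]
opening: 0.039
```

Run:
```python
from h import *
st();p,Rr=cur()
print('block bottom bed', w2bed(p-Rr[:,2]*.0091),'F tool',Rr.T@bot.get_obs()['wrist_force'])
```

```text
t 13.0 p [ 0.6329 -0.0721  0.0479] rpy [155.93   0.36  97.76] F [  1.38 -15.34  -2.04] op 0.039 q [ -9.8  -6.8 -23.3  50.3   6.7  73.8]
block bottom bed [ 1.3668596   1.60816117 -0.99237189] F tool [-15.37503117  -1.51442324   1.66216242]
```

Run:
```python
from h import *
t=viewer.camera('scene');a=cv2.resize(t[160:220,285:365],None,fx=8,fy=8,interpolation=cv2.INTER_CUBIC);cv2.imwrite('pics/h1.png',a)
t=viewer.camera('top');cv2.imwrite('pics/h2.png',cv2.resize(t[140:210,280:380],None,fx=8,fy=8,interpolation=cv2.INTER_CUBIC))
```

```text
(no output)
```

View pics/h1.png

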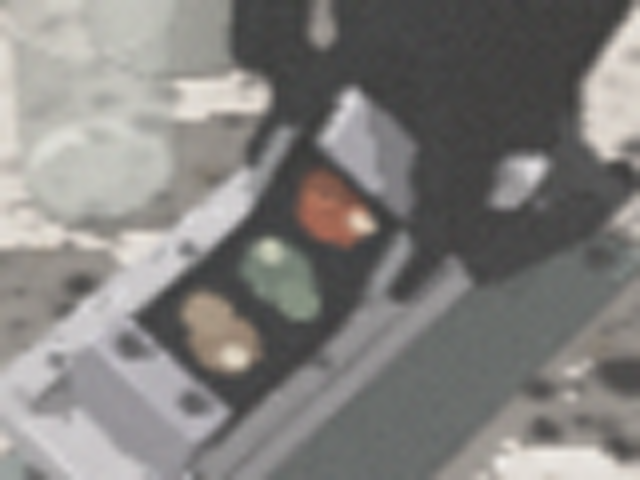

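View pics/h2.png

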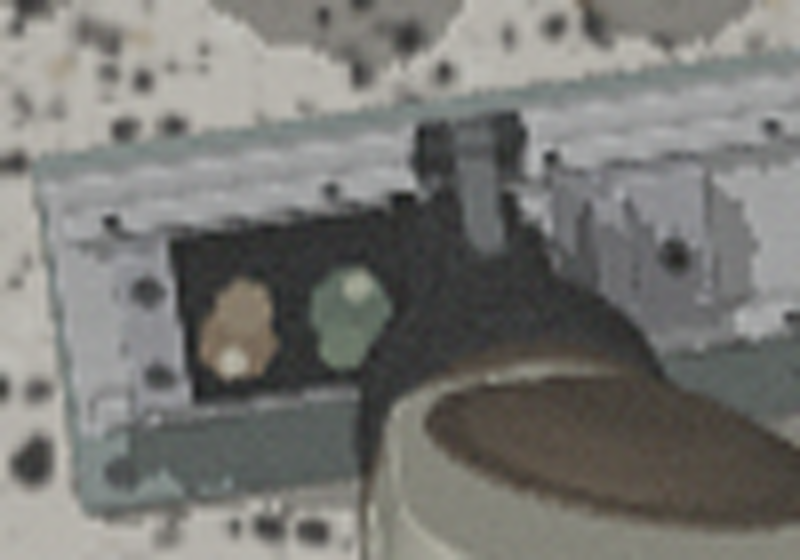

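Emit:
{"method": "arm_command", "body": {
  "motion": [
    [0.2,[-0.03,0,0],[0,0,0]],
    [0.2,[0,0,0],[0,0,0]],
    [0.6,[0,0,0],[0,0,0]],
    [0.6,[0,0,0],[0,0,0]],
    [0.6,[0,0,0],[0,0,0]],
    [0.6,[0,0,-0.5],[0,0,0]],
    [0.6,[0,0,-0.9],[0,0,0]],
    [0.6,[0,0,0],[0,0,0]]
  ]
}}

```text
time: 14.1
ee_pos: [0.6004, -0.0761, 0.13]
tcp_rot: [155.5, 0.2, 98.0]
wrist_force: [-1.0, 0.4, -0.2]
opening: 0.0513
```

Run:
```python
from h import *
st()
t=viewer.camera('scene');a=cv2.resize(t[160:220,285:365],None,fx=8,fy=8,interpolation=cv2.INTER_CUBIC);cv2.imwrite('pics/h3.png',a)
```

```text
t 14.1 p [ 0.6004 -0.0761  0.13  ] rpy [155.5    0.19  97.97] F [-0.95  0.39 -0.23] op 0.0513 q [-11.1 -13.1 -19.7  60.    7.6  72.4]
```

View pics/h3.png

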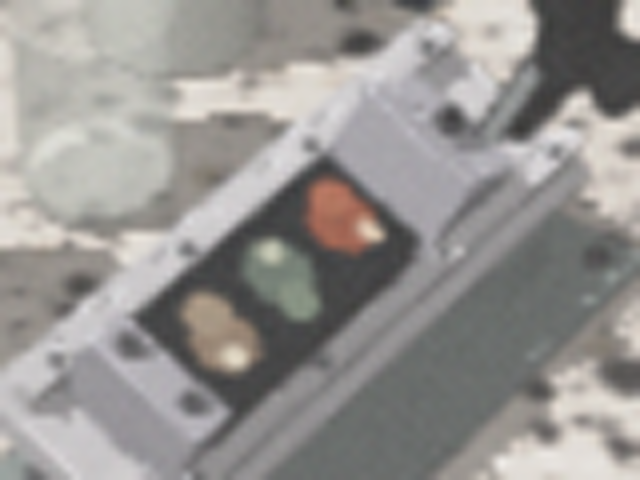

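Run:
```python
from h import *
p,Rr=cur()
p1,R1=plan(p,Rr,[.52,-.16,.15],tool(8,10),4,.7)
p2,R2=plan(p1,R1,[.4328,-.2425,.08],tool(8.5),4,.75)
```

```text
4 x [0.7, [-0.301, -0.328, -0.213], [0.597, 0.006, 0.001]]  max 0.328 3.5821859248229977 -> [ 0.5199 -0.16    0.1501]
4 x [0.75, [-0.288, -0.438, 0.246], [0.416, 0.001, -0.021]]  max 0.438 2.4991854673072984 -> [ 0.4328 -0.2424  0.08  ]
```

Emit:
{"method": "arm_command", "body": {
  "motion": [
    [0.7,[-0.3,-0.328,-0.213],[0.597,0.006,0]],
    [0.7,[-0.3,-0.328,-0.213],[0.597,0.006,0]],
    [0.7,[-0.3,-0.328,-0.213],[0.597,0.006,0]],
    [0.7,[-0.3,-0.328,-0.213],[0.597,0.006,0]],
    [0.75,[-0.288,-0.438,0.246],[0.416,0,-0.02]],
    [0.75,[-0.288,-0.438,0.246],[0.416,0,-0.02]],
    [0.75,[-0.288,-0.438,0.246],[0.416,0,-0.02]],
    [0.75,[-0.288,-0.438,0.246],[0.416,0,-0.02]],
    [0.75,[0,0,0],[0,0,0]]
  ]
}}

```text
time: 15.28
ee_pos: [0.4303, -0.2422, 0.0754]
tcp_rot: [-179.6, -0.2, 98.4]
wrist_force: [0.5, 0.7, 0.1]
opening: 0.0641
```

Run:
```python
from h import *
st();p,Rr=cur()
plan(p,Rr,[.4328,-.2425,.0125],tool(8.5),2,.75)
t=viewer.camera('scene');a=cv2.resize(t[150:230,400:480],None,fx=7,fy=7,interpolation=cv2.INTER_CUBIC);cv2.imwrite('pics/w1.png',a)
t=viewer.camera('top');a=cv2.resize(t[215:295,380:460],None,fx=7,fy=7,interpolation=cv2.INTER_CUBIC);cv2.imwrite('pics/w2.png',a)
```

```text
t 15.275 p [ 0.4303 -0.2422  0.0754] rpy [-179.58   -0.18   98.41] F [0.55 0.71 0.06] op 0.0641 q [-29.3  -2.8 -12.2  81.   -0.1  52.3]
2 x [0.75, [-0.007, 0.023, 0.524], [-0.035, -0.015, -0.008]]  max 0.524 0.23346091750012463 -> [ 0.4328 -0.2425  0.0125]
```

View pics/w1.png

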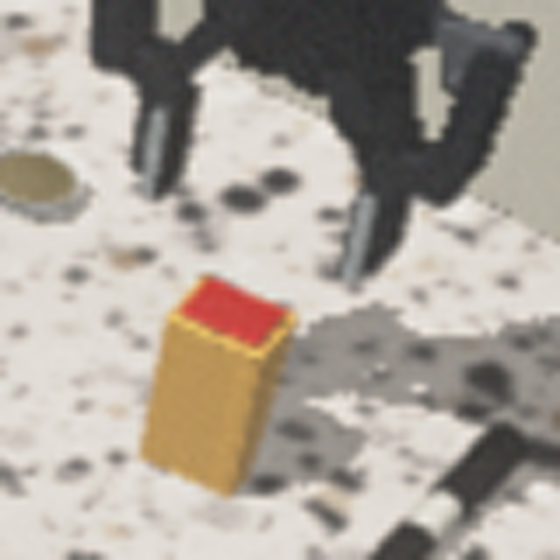

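View pics/w2.png

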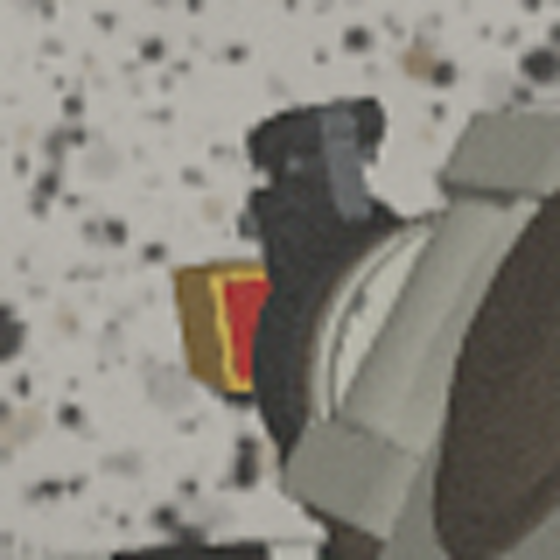

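Emit:
{"method": "arm_command", "body": {
  "motion": [
    [0.75,[-0.007,0.02,0.4],[-0.035,-0.015,0]],
    [0.75,[-0.007,0.02,0.45],[-0.035,-0.015,0]],
    [0.75,[0,0,0.19],[0,0,0]],
    [0.75,[0,0,0],[0,0,0]],
    [0.5,[0,0,0],[0,0,0]],
    [0.3,[0,0,0],[0,0,0]],
    [0.2,[0,0,0],[0,0,0]],
    [0.2,[0,0,0],[0,0,0]]
  ],
  "newtons": 50
}}

```text
time: 16.38
ee_pos: [0.4349, -0.2429, 0.0166]
tcp_rot: [179.7, 0.2, 98.5]
wrist_force: [-1.0, 0.6, 6.9]
opening: 0.0354
```

Run:
```python
from h import *
st();p,Rr=cur()
t=viewer.camera('scene');a=cv2.resize(t[160:240,400:480],None,fx=7,fy=7,interpolation=cv2.INTER_CUBIC);cv2.imwrite('pics/w3.png',a)
```

```text
t 16.375 p [ 0.4349 -0.2429  0.0166] rpy [179.71   0.2   98.5 ] F [-0.96  0.56  6.9 ] op 0.0354 q [-29.2  -1.8 -17.8  73.7   0.   52.3]
```

View pics/w3.png

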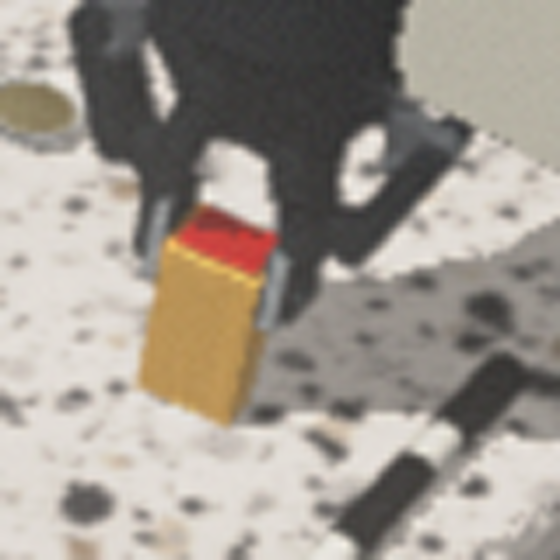

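Run:
```python
from h import *
p,Rr=cur()
q=lambda u,v:((u+.5)/7-.5+400,(v+.5)/7-.5+160)
for k,a,z in [('botL',(139,386),0),('botR',(232,424),0),('topL',(167,239),.062),('topR',(267,276),.062)]:
    X=plane('scene',q(*a),z);print(k,X.round(4),'tool',((X-p)@Rr*1e3).round(1))
t=cv2.imread('pics/top0.png')
for a,z in [((404.4,252.8),0),((407.2,268.2),0),((409.8,253.6),.062),((412.6,270.2),.062)]:
    X=plane('top',a,z);print('top0',X.round(4),'tool',((X-p)@Rr*1e3).round(1))
```

```text
botL [ 0.45   -0.2288  0.    ] tool [11.8 16.9 16.7]
botR [ 0.4159 -0.2364  0.    ] tool [  9.3 -17.9  16.5]
topL [ 0.4543 -0.236   0.062 ] tool [  3.8  20.5 -45.3]
topR [ 0.4195 -0.2446  0.062 ] tool [  0.4 -15.2 -45.5]
top0 [ 0.4484 -0.2294  0.    ] tool [11.4 15.3 16.7]
top0 [ 0.4135 -0.2352  0.    ] tool [ 10.8 -20.   16.5]
top0 [ 0.4488 -0.2298  0.062 ] tool [ 10.7  16.  -45.3]
top0 [ 0.4135 -0.2352  0.062 ] tool [ 10.6 -19.8 -45.5]
```

Run:
```python
from h import *
p,Rr=cur();Rt=tool(8,24)
h=bed2w([0,-26,65])-Rt[:,2]*.0166;print('hover',h)
p1,R1=plan(p,Rr,[.45,-.22,.14],tool(8.5,0),3,.2)
p2,R2=plan(p1,R1,[.53,-.16,.16],tool(8,14),4,.2)
p3,R3=plan(p2,R2,h,Rt,3,.2)
```

```text
hover [ 0.59856281 -0.10471524  0.13109421]
3 x [0.2, [0.112, 0.104, -0.685], [0.016, 0.011, -0.0]]  max 0.685 0.11649892703368558 -> [ 0.4499 -0.22    0.1399]
4 x [0.2, [0.199, 0.373, -0.05], [-0.583, -0.002, 0.021]]  max 0.373 3.500289130914759 -> [ 0.53 -0.16  0.16]
3 x [0.2, [0.251, 0.354, 0.279], [-0.556, -0.0, -0.001]]  max 0.354 3.3360053956790896 -> [ 0.5986 -0.1047  0.1311]
```

Emit:
{"method": "arm_command", "body": {
  "motion": [
    [0.2,[0.11,0.1,-0.69],[0.016,0.011,0]],
    [0.2,[0.11,0.1,-0.69],[0.016,0.011,0]],
    [0.2,[0.11,0.1,-0.69],[0.016,0.011,0]],
    [0.2,[0.2,0.373,-0.05],[-0.583,0,0.02]],
    [0.2,[0.2,0.373,-0.05],[-0.583,0,0.02]],
    [0.2,[0.2,0.373,-0.05],[-0.583,0,0.02]],
    [0.2,[0.2,0.373,-0.05],[-0.583,0,0.02]],
    [0.2,[0.25,0.354,0.28],[-0.556,0,0]],
    [0.2,[0.25,0.354,0.28],[-0.556,0,0]],
    [0.2,[0.25,0.354,0.28],[-0.556,0,0]],
    [0.2,[0,0,0],[0,0,0]]
  ]
}}

```text
time: 17.8
ee_pos: [0.5967, -0.1036, 0.1287]
tcp_rot: [156.2, -0.2, 98.1]
wrist_force: [0.1, -0.2, -3.2]
opening: 0.0352
```

Run:
```python
from h import *
st();p,Rr=cur();Rt=tool(8,24)
print('TCP raw bed',w2bed(p),'foot',w2bed(p+Rr[:,2]*.0166))
plan(p,Rr,bed2w([0,-26,45])-Rt[:,2]*.0166,Rt,2,.2)
t=viewer.camera('scene');a=cv2.resize(t[140:220,285:385],None,fx=8,fy=8,interpolation=cv2.INTER_CUBIC);cv2.imwrite('pics/x1.png',a[:600])
t=viewer.camera('top');a=cv2.resize(t[140:215,300:400],None,fx=8,fy=8,interpolation=cv2.INTER_CUBIC);cv2.imwrite('pics/x2.png',a)
```

```text
t 17.8 p [ 0.5967 -0.1036  0.1287] rpy [156.22  -0.17  98.1 ] F [ 0.14 -0.24 -3.22] op 0.0352 q [-14.5 -11.7 -18.4  61.2   9.1  69.2]
TCP raw bed [ -2.52322834 -24.66301864  80.09608353] foot [ -2.58671443 -24.60571917  63.49630383]
2 x [0.2, [-0.012, 0.021, 0.154], [-0.018, -0.016, 0.002]]  max 0.154 0.14499655168313486 -> [ 0.6066 -0.1036  0.1128]
```

View pics/x1.png

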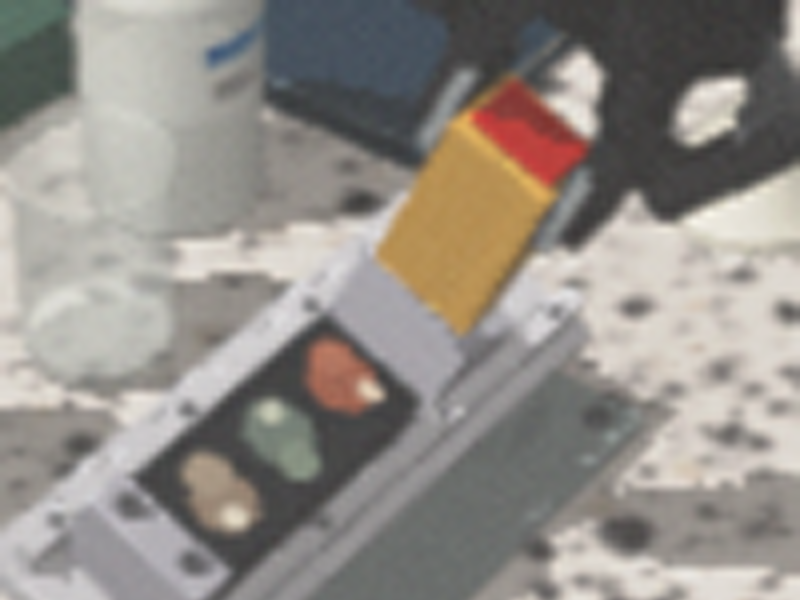

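View pics/x2.png

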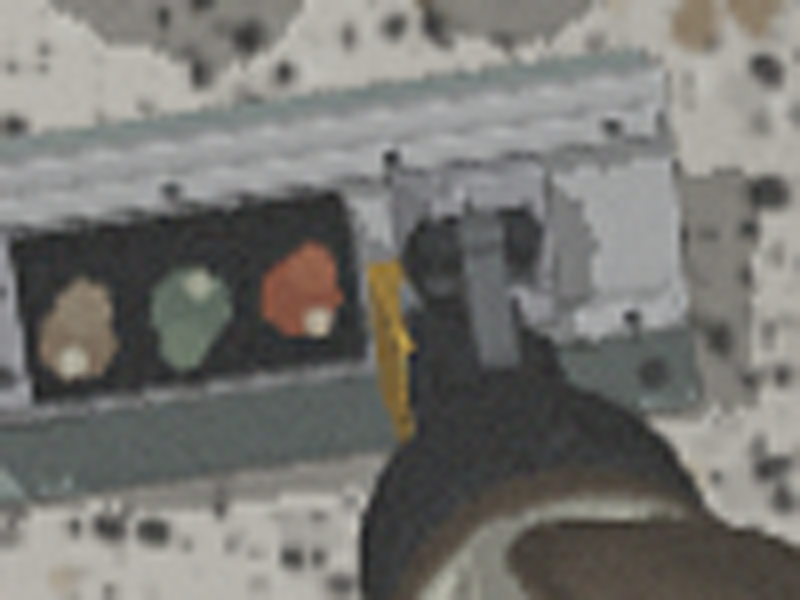

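Run:
```python
from h import *
def bp(n,p,z):
    c,d=ray(n,p);c=Rb.T@(c-OB)*1e3;d=Rb.T@d;return (c+d*(z-c[2])/d[2]).round(1)
T=lambda u,v:((u+.5)/8-.5+300,(v+.5)/8-.5+140)
S=lambda u,v:((u+.5)/8-.5+285,(v+.5)/8-.5+140)
for k,a,z in [('C-y up',(346,197),30.7),('C-y lo',(366,357),30.7),('A+y up',(12,243),30.7),('A+y lo',(35,402),30.7),('foot up',(368,263),63.5),('foot mid',(379,340),63.5),('foot lo',(392,440),63.5),('jawtop up',(402,178),38.7)]:
    print('top',k,bp('top',T(*a),z))
for k,a,z in [('C-y up',(325,318),30.7),('C-y lo',(420,397),30.7),('foot up',(378,256),63.5),('foot lo',(463,333),63.5),('A+y up',(133,472),30.7),('jawfoot up?',(335,300),-1.3),('jawfoot lo',(432,397),-1.3)]:
    print('scene',k,bp('scene',S(*a),z))
```

```text
top C-y up [ 23.  -12.1  30.7]
top C-y lo [-21.8 -12.5  30.7]
top A+y up [23.2 77.  30.7]
top A+y lo [-21.4  77.1  30.7]
top foot up [ 14.  -13.4  63.5]
top foot mid [ -7.  -13.9  63.5]
top foot lo [-34.7 -14.3  63.5]
top jawtop up [ 28.2 -26.7  38.7]
scene C-y up [17.  -9.1 30.7]
scene C-y lo [-19.6 -11.3  30.7]
scene foot up [ 14.1 -13.3  63.5]
scene foot lo [-19.3 -13.4  63.5]
scene A+y up [19.2 78.3 30.7]
scene jawfoot up? [ 25.8 -42.3  -1.3]
scene jawfoot lo [-17.  -39.9  -1.3]
```

Emit:
{"method": "arm_command", "body": {
  "motion": [
    [0.2,[-0.005,0.025,0.2],[-0.01,-0.01,0]],
    [0.2,[0,0.025,0.2],[-0.01,-0.01,0]],
    [0.2,[0,0,0.15],[0,0,0]],
    [0.2,[0,0,0],[0,0,0]]
  ]
}}

```text
time: 18.4
ee_pos: [0.6131, -0.1027, 0.1]
tcp_rot: [156.1, -0.0, 98.0]
wrist_force: [0.2, -1.1, -3.5]
opening: 0.0355
```

Run:
```python
from h import *
st();p,Rr=cur();Rt=tool(8,24)
print('TCP raw bed',w2bed(p),'foot',w2bed(p+Rr[:,2]*.0166),'F tool',Rr.T@bot.get_obs()['wrist_force'], 'rot err',np.degrees(R.from_matrix(Rr.T@Rt).as_rotvec()))
t=viewer.camera('scene');a=cv2.resize(t[140:215,285:385],None,fx=8,fy=8,interpolation=cv2.INTER_CUBIC);cv2.imwrite('pics/x3.png',a)
```

```text
t 18.4 p [ 0.6131 -0.1027  0.1   ] rpy [ 1.5609e+02 -5.0000e-02  9.7980e+01] F [ 0.2  -1.15 -3.49] op 0.0355 q [-13.8  -9.4 -19.7  57.4   8.7  69.9]
TCP raw bed [  0.81182137 -26.02577586  47.2365076 ] foot [  0.78637381 -26.0154493   30.63653032] F tool [-1.1676261  -1.3767728   3.20799813] rot err [-0.08784586 -0.0356126  -0.03924191]
```

View pics/x3.png

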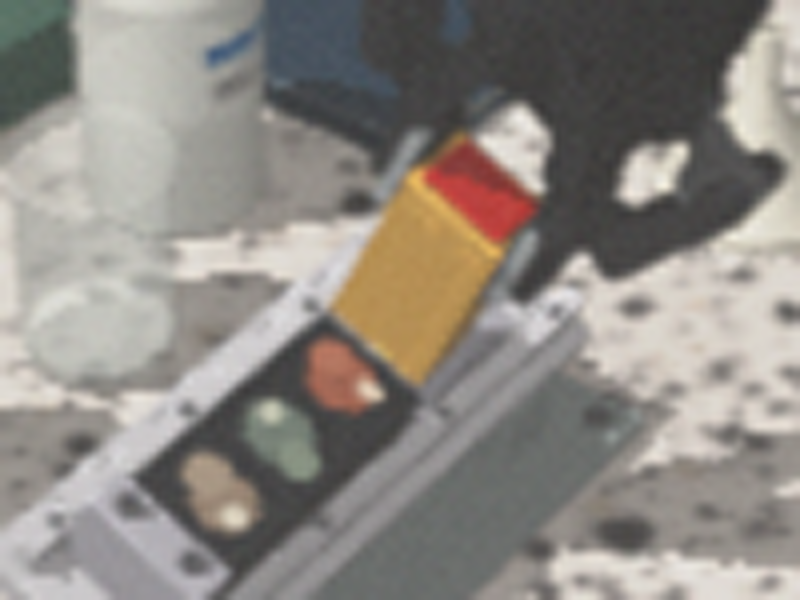

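Emit:
{"method": "arm_command", "body": {
  "motion": [
    [0.2,[0.02,0,0],[0,0,0]],
    [0.2,[0,0,0.06],[0,0,0]],
    [0.2,[0,0,0.05],[0,0,0]],
    [0.2,[0,0,0],[0,0,0]]
  ]
}}

```text
time: 18.95
ee_pos: [0.6159, -0.1012, 0.095]
tcp_rot: [156.0, -0.0, 98.0]
wrist_force: [0.5, -1.2, -2.5]
opening: 0.035
```

```bash
cat > chk.py <<'E'
from h import *
p,Rr=cur();o=bot.get_obs();print('t',o['time'],'op',round(o['opening'],4))
print('TCP raw bed',w2bed(p).round(2),'foot z',w2bed(p+Rr[:,2]*.0166)[2].round(2),'F tool',(Rr.T@o['wrist_force']).round(2))
E
python3 chk.py
```

```text
t 18.95 op 0.035
TCP raw bed [  1.45 -24.98  41.48] foot z 24.88 F tool [-1.23 -0.75  2.41]
```

Foot about 25 mm above the bed in my frame, no contact yet. Continuing in small steps.

Emit:
{"method": "arm_command", "body": {
  "motion": [
    [0.2,[0,0,0.05],[0,0,0]],
    [0.2,[0,0,0.03],[0,0,0]],
    [0.2,[0,0,0],[0,0,0]]
  ]
}}

```text
time: 19.32
ee_pos: [0.6179, -0.101, 0.0908]
tcp_rot: [156.0, -0.0, 98.0]
wrist_force: [0.5, -0.4, -3.3]
opening: 0.0352
```

```bash
python3 chk.py
```

```text
t 19.325 op 0.0352
TCP raw bed [  1.59 -25.    36.82] foot z 20.22 F tool [-0.45 -0.98  3.16]
```

Emit:
{"method": "arm_command", "body": {
  "motion": [
    [0.2,[0,0,0.04],[0,0,0]],
    [0.2,[0,0,0.03],[0,0,0]],
    [0.2,[0,0,0],[0,0,0]]
  ]
}}

```text
time: 19.7
ee_pos: [0.6196, -0.1008, 0.0871]
tcp_rot: [156.0, -0.0, 98.0]
wrist_force: [-0.6, -0.1, -2.3]
opening: 0.0352
```

```bash
python3 chk.py
```

```text
t 19.7 op 0.0352
TCP raw bed [  1.65 -25.01  32.67] foot z 16.07 F tool [ 0.01 -1.49  1.85]
```

Emit:
{"method": "arm_command", "body": {
  "motion": [
    [0.2,[0,0,0.03],[0,0,0]],
    [0.2,[0,0,0.03],[0,0,0]],
    [0.2,[0,0,0],[0,0,0]]
  ]
}}

```text
time: 20.08
ee_pos: [0.6212, -0.1004, 0.0841]
tcp_rot: [156.0, -0.0, 98.0]
wrist_force: [0.0, 1.6, -2.2]
opening: 0.0349
```

```bash
python3 chk.py
```

```text
t 20.075 op 0.0349
TCP raw bed [  1.95 -24.85  29.29] foot z 12.69 F tool [ 1.55 -0.68  2.08]
```

Emit:
{"method": "arm_command", "body": {
  "motion": [
    [0.2,[0,0,0.03],[0,0,0]],
    [0.2,[0,0,0.02],[0,0,0]],
    [0.2,[0,0,0],[0,0,0]]
  ]
}}

```text
time: 20.45
ee_pos: [0.6219, -0.1002, 0.0837]
tcp_rot: [155.9, 0.0, 98.0]
wrist_force: [-19.8, 2.7, 18.3]
opening: 0.0355
```

```bash
python3 chk.py
```

```text
t 20.45 op 0.0355
TCP raw bed [  2.45 -24.82  28.66] foot z 12.06 F tool [  5.43 -10.09 -24.54]
```

Emit:
{"method": "arm_command", "body": {
  "motion": [
    [0.2,[0,0,-0.02],[0,0,0]],
    [0.2,[0,0,0],[0,0,0]]
  ]
}}

```text
time: 20.7
ee_pos: [0.6218, -0.1002, 0.0837]
tcp_rot: [155.9, -0.0, 98.0]
wrist_force: [-9.3, 2.6, 8.3]
opening: 0.0354
```

```bash
python3 chk.py;  python3 - <<'E'
from h import *
t=viewer.camera('scene');a=cv2.resize(t[140:215,285:385],None,fx=8,fy=8,interpolation=cv2.INTER_CUBIC);cv2.imwrite('pics/x4.png',a)
E
```

```text
t 20.7 op 0.0354
TCP raw bed [  2.37 -24.79  28.71] foot z 12.11 F tool [  3.92  -4.71 -11.16]
```

View pics/x4.png

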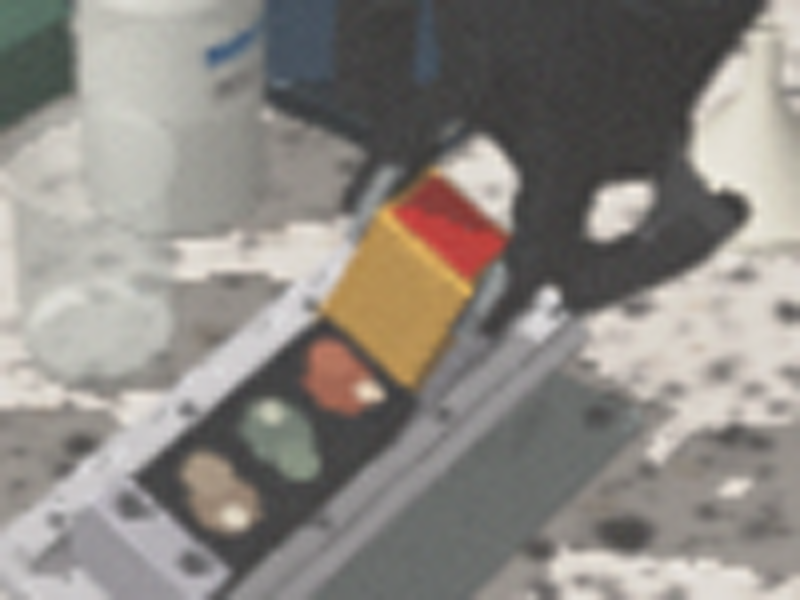

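Emit:
{"method": "arm_command", "body": {
  "motion": [
    [0.2,[0,-0.01,-0.02],[0,0,0]],
    [0.2,[0,0,0],[0,0,0]],
    [0.6,[0,0,0],[0,0,0]],
    [0.6,[0,0,0],[0,0,0]],
    [0.6,[0,0,0],[0,0,0]]
  ]
}}

```text
time: 21.38
ee_pos: [0.6208, -0.1008, 0.0832]
tcp_rot: [156.0, 0.0, 98.0]
wrist_force: [0.2, -0.9, -0.9]
opening: 0.0514
```

```bash
python3 chk.py;  python3 - <<'E'
from h import *
t=viewer.camera('scene');a=cv2.resize(t[140:215,285:385],None,fx=8,fy=8,interpolation=cv2.INTER_CUBIC);cv2.imwrite('pics/x5.png',a)
E
```

```text
t 21.375 op 0.0514
TCP raw bed [  1.15 -25.22  28.66] foot z 12.06 F tool [-0.9  -0.3   0.81]
```

View pics/x5.png

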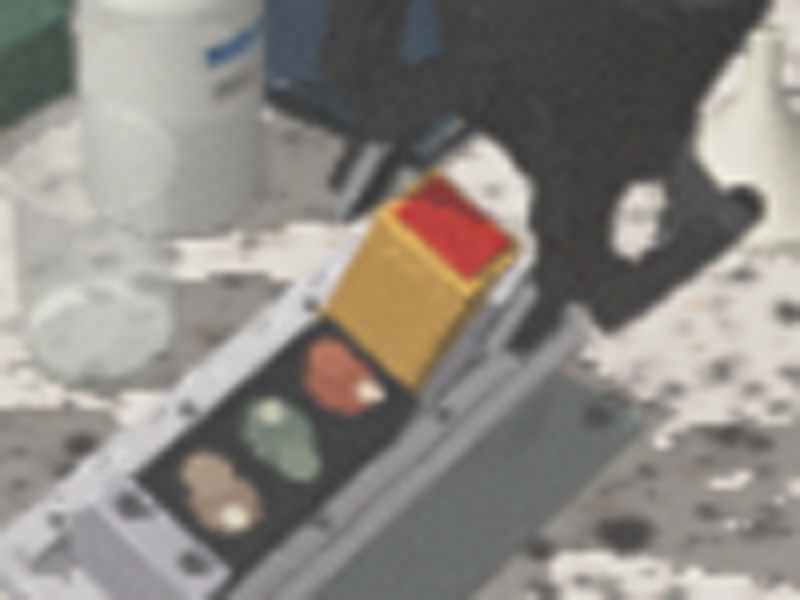

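Emit:
{"method": "arm_command", "body": {
  "motion": [
    [0.6,[0,0,-0.3],[0,0,0]],
    [0.6,[0,0,-0.5],[0,0,0]],
    [0,[-0.05,-0.01,-0.1],[0,0,0]],
    [0,[0,0,0],[0,0,0]],
    [0,[0,0,0],[0,0,0]],
    [0,[0,0,0],[0,0,0]],
    [0,[0,0,0],[0,0,0]]
  ]
}}

```text
time: 22.3
ee_pos: [0.5988, -0.1066, 0.1317]
tcp_rot: [156.0, -0.0, 98.0]
wrist_force: [0.0, -0.7, 0.5]
opening: -0.0
```

```bash
python3 chk.py;  python3 - <<'E'
from h import *
t=viewer.camera('scene');a=cv2.resize(t[140:215,285:385],None,fx=8,fy=8,interpolation=cv2.INTER_CUBIC);cv2.imwrite('pics/y1.png',a)
E
```

```text
t 22.3 op -0.0
TCP raw bed [  0.23 -27.88  82.11] foot z 65.51 F tool [-0.67  0.11 -0.46]
```

View pics/y1.png

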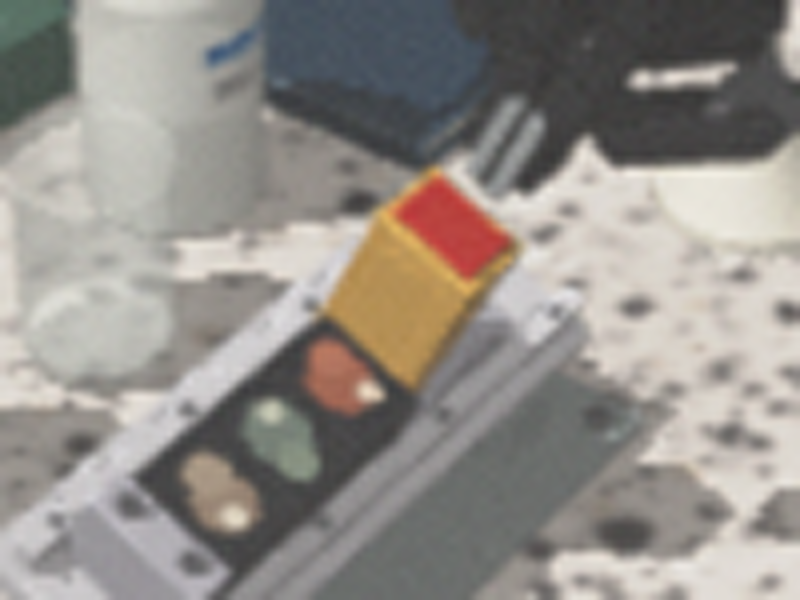

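Emit:
{"method": "arm_command", "body": {
  "motion": [
    [0,[0,0,0.2],[0,0,0]],
    [0,[0,0,0.14],[0,0,0]],
    [0,[0,0,0.03],[0,0,0]],
    [0,[0,0,0],[0,0,0]]
  ]
}}

```text
time: 22.85
ee_pos: [0.6078, -0.1054, 0.1117]
tcp_rot: [156.0, -0.0, 98.0]
wrist_force: [-0.7, -0.1, 1.2]
opening: 0.0005
```

```bash
python3 chk.py
```

```text
t 22.85 op 0.0005
TCP raw bed [  0.42 -27.93  60.2 ] foot z 43.6 F tool [-0.01 -0.14 -1.38]
```

Emit:
{"method": "arm_command", "body": {
  "motion": [
    [0,[0,0,0.03],[0,0,0]],
    [0,[0,0,0],[0,0,0]]
  ]
}}

```text
time: 23.1
ee_pos: [0.6087, -0.1054, 0.1105]
tcp_rot: [156.0, 0.0, 98.0]
wrist_force: [0.6, 0.4, 0.6]
opening: -0.0001
```

```bash
python3 chk.py
```

```text
t 23.1 op -0.0001
TCP raw bed [  0.71 -28.05  58.78] foot z 42.18 F tool [ 0.31  0.86 -0.29]
```

Emit:
{"method": "arm_command", "body": {
  "motion": [
    [0,[0,0,0.03],[0,0,0]],
    [0,[0,0,0],[0,0,0]]
  ]
}}

```text
time: 23.35
ee_pos: [0.6093, -0.1052, 0.1087]
tcp_rot: [156.0, -0.0, 98.0]
wrist_force: [0.1, -0.5, 0.4]
opening: 0.0005
```

```bash
python3 chk.py
```

```text
t 23.35 op 0.0005
TCP raw bed [  0.57 -28.03  56.81] foot z 40.21 F tool [-0.53  0.16 -0.37]
```

Emit:
{"method": "arm_command", "body": {
  "motion": [
    [0,[0,0,0.02],[0,0,0]],
    [0,[0,0,0],[0,0,0]]
  ]
}}

```text
time: 23.6
ee_pos: [0.6098, -0.1053, 0.1085]
tcp_rot: [155.9, 0.0, 98.0]
wrist_force: [-4.9, -0.0, 5.4]
opening: -0.0002
```

```bash
python3 chk.py
```

```text
t 23.6 op -0.0002
TCP raw bed [  0.92 -28.14  56.42] foot z 39.82 F tool [ 0.66 -2.24 -6.89]
```

Emit:
{"method": "arm_command", "body": {
  "motion": [
    [0,[0,0,0.01],[0,0,0]],
    [0,[0,0,0],[0,0,0]]
  ]
}}

```text
time: 23.85
ee_pos: [0.61, -0.1053, 0.1084]
tcp_rot: [155.9, 0.0, 98.0]
wrist_force: [-9.4, 0.1, 10.0]
opening: -0.0002
```

```bash
python3 chk.py
```

```text
t 23.85 op -0.0002
TCP raw bed [  1.03 -28.18  56.32] foot z 39.72 F tool [  1.36  -4.46 -12.92]
```

Emit:
{"method": "arm_command", "body": {
  "motion": [
    [0,[0,-0.005,0.01],[0,0,0]],
    [0,[0,0,0],[0,0,0]],
    [0,[0,0,0],[0,0,0]]
  ]
}}

```text
time: 24.22
ee_pos: [0.6101, -0.1053, 0.1084]
tcp_rot: [155.9, 0.0, 98.0]
wrist_force: [-10.4, 0.4, 12.6]
opening: -0.0003
```

```bash
python3 chk.py
```

```text
t 24.225 op -0.0003
TCP raw bed [  1.17 -28.23  56.28] foot z 39.68 F tool [  1.8   -4.24 -15.71]
```

Emit:
{"method": "arm_command", "body": {
  "motion": [
    [0,[0,-0.005,0.01],[0,0,0]],
    [0,[0,0,0],[0,0,0]],
    [0,[0,0,0],[0,0,0]]
  ]
}}

```text
time: 24.6
ee_pos: [0.6103, -0.1053, 0.1085]
tcp_rot: [155.8, 0.0, 98.0]
wrist_force: [-13.4, 0.7, 17.1]
opening: -0.0005
```

```bash
python3 chk.py
```

```text
t 24.6 op -0.0005
TCP raw bed [  1.34 -28.23  56.24] foot z 39.64 F tool [  2.52  -5.05 -20.99]
```

Emit:
{"method": "arm_command", "body": {
  "motion": [
    [0,[0,0,-0.03],[0,0,0]],
    [0,[0,0,-0.3],[0,0,0]],
    [0,[0,0,-0.8],[0,0,0]],
    [0,[0,-0.7,-0.6],[0,0,0]],
    [0,[0,-0.8,-0.3],[0,0,0]],
    [0,[0,-0.8,0],[0,0,0]],
    [0,[0,0,0],[0,0,0]]
  ]
}}

```text
time: 25.48
ee_pos: [0.4337, -0.1298, 0.1607]
tcp_rot: [156.0, 0.0, 97.9]
wrist_force: [1.0, 0.1, 0.2]
opening: -0.0
```

```bash
python3 chk.py;  python3 - <<'E'
from h import *
t=viewer.camera('scene');a=cv2.resize(t[140:215,285:385],None,fx=8,fy=8,interpolation=cv2.INTER_CUBIC);cv2.imwrite('pics/z1.png',a);cv2.imwrite('pics/z1f.png',t)
t=viewer.camera('top');a=cv2.resize(t[140:215,285:385],None,fx=8,fy=8,interpolation=cv2.INTER_CUBIC);cv2.imwrite('pics/z2.png',a)
E
```

```text
t 25.475 op -0.0
TCP raw bed [-140.25  -27.89  176.45] foot z 159.85 F tool [-0.05  0.96  0.2 ]
```

View pics/z1.png

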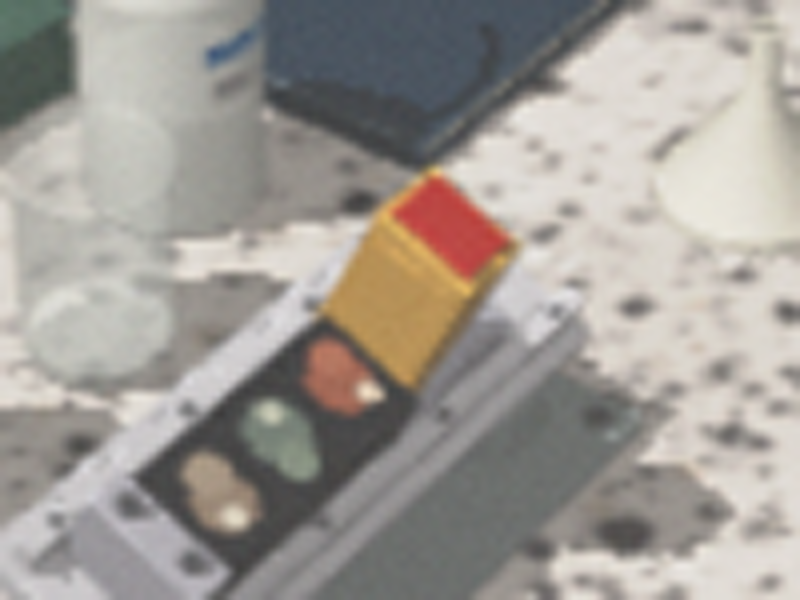

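View pics/z2.png

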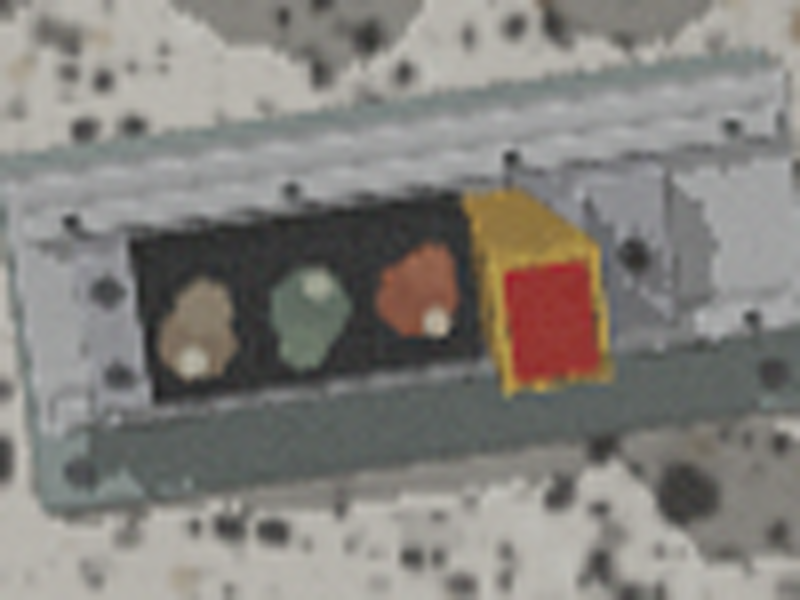

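View pics/z1f.png

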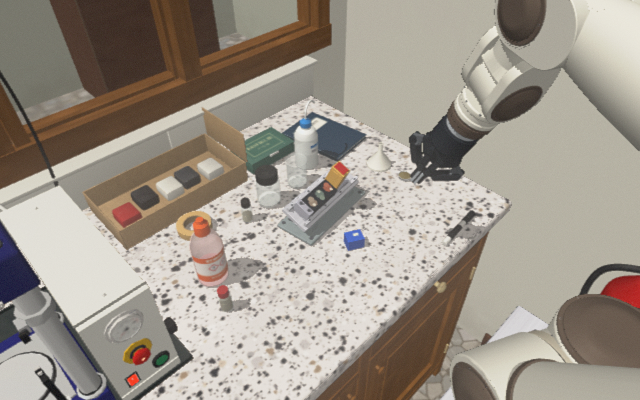

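Run:
```python
from h import *
def bp(n,p,z):
    c,d=ray(n,p);c=Rb.T@(c-OB)*1e3;d=Rb.T@d;return (c+d*(z-c[2])/d[2]).round(1)
def red(im,x0,x1,y0,y1):
    h=im[y0:y1,x0:x1].astype(int);mk=((h[...,2]-h[...,1]>70)&(h[...,1]<90)).astype(np.uint8)
    M=cv2.moments(mk,True);return np.array([M['m10']/M['m00']+x0,M['m01']/M['m00']+y0])
t=viewer.camera('top');s=viewer.camera('scene')
a=red(t,340,370,165,195);b=red(s,325,352,155,180)
X,r=tri(a,b);print(a,b,'cap tri bed',w2bed(X).round(1),'res',r,'top@82',bp('top',a,82),'scene@82',bp('scene',b,82))
T=lambda u,v:((u+.5)/8-.5+285,(v+.5)/8-.5+140)
for k,q,z in [('C-y lo',(484,357),30.7),('C-y up',(465,205),30.7),('A+y up',(133,243),30.7),('A+y lo',(154,402),30.7)]: print(k,bp('top',T(*q),z))
print(bot.get_obs()['time'])
```

```text
[353.33802817 179.67605634] [340.85714286 167.98701299] cap tri bed [  2.5 -25.5  80.9] res 0.0017917095480743865 top@82 [  2.1 -26.   82. ] scene@82 [  3.  -23.9  82. ]
C-y lo [-21.7 -12.   30.7]
C-y up [ 20.9 -11.6  30.7]
A+y up [23.2 76.7 30.7]
A+y lo [-21.3  77.4  30.7]
25.675
```

Run:
```python
from workcell import bot
print(bot.job_done()); print(bot.get_obs()['time'])
```

```text
the job is handed in; nothing more can be done
None
the job is handed in; nothing more can be done
```

I laid the third block in the channel rock face up and slid the row against the end stop until about 15 N resistance. Then I set the wedge between that block and the jaw and pressed it until it locked. The job is handed in, at 25.7 s of the 48 s allowed; no verdict came back.

**Last checks:**
- The three blocks lie flat with no visible gaps. The row measures 89 mm against a nominal 90, so the third block is within about 1–2 mm of the bed origin along the channel.
- The wedge stands square to the bed within about 1°. Its foot is about 13 mm above the bed, within the expected 8 to 22 mm.
- The wedge stayed put when I let go, and it barely sank when I pressed its cap with 21 N. The arm is now clear of everything.
- The clamping force cannot be measured directly. From the 21 N press it should be about 40 N.

**What went wrong or disagreed:**
- **Missed grasp:** the first two tries at the third block closed above it. The real fingertips sit about 25 mm short of the reported TCP, and I corrected for this after touching the block's top and checking in the camera.
- **Press above the range:** while still gripped, the wedge seated abruptly and reached about 27 N, slightly over the advised 25 N. That should mean about 54 N on the resin, under the 80 N limit.
- **Camera disagreement:** the two cameras differed by 2 to 4 mm on desk positions. I relied on contact with the bed and stop, and on positions measured relative to each other.
- **Bystanders:** I did not measure the vial, cup and jar again. They looked undisturbed in the final scene picture.

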